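# Load specimen carriers into the hardness tester's guarded stage

## Task

Load the hardness tester's stage: swing its clear guard gate wide open by the handle and, with it open, fit every specimen carrier on the bench into a nest of its own, tilting it so that its front edge goes under the steel lip and then levelling it until it lies flat on the nest's floor. When all of them are in, swing the gate fully shut again, and leave the other things on the bench where they are.

Things in the scene. Friction and masses are not known exactly. Their poses are not given: they have to be found in the camera images.
- carrier0_c (a point): Specimen carrier (may be absent): aluminium plate 80 (its x) x 50 (y) x 5 mm; on its centre a black resin block 32 (x) x 26 (y) x 30 mm with a bright coupon in its top. Point half-way up, 17.5 mm above the underside, on the centre line; z up. All are alike, about 120 g; either end may go to the front. Grip the block across its 26 mm.
- carrier1_c (a point): Specimen carrier (may be absent): aluminium plate 80 (its x) x 50 (y) x 5 mm; on its centre a black resin block 32 (x) x 26 (y) x 30 mm with a bright coupon in its top. Point half-way up, 17.5 mm above the underside, on the centre line; z up. All are alike, about 120 g; either end may go to the front. Grip the block across its 26 mm.
- carrier2_c (a point): Specimen carrier (may be absent): aluminium plate 80 (its x) x 50 (y) x 5 mm; on its centre a black resin block 32 (x) x 26 (y) x 30 mm with a bright coupon in its top. Point half-way up, 17.5 mm above the underside, on the centre line; z up. All are alike, about 120 g; either end may go to the front. Grip the block across its 26 mm.
- nest0 (a point): Nest 0 of three in a row, 72 mm apart, on the grey stage: where a seated carrier's mid point lies, 17.5 mm above the nest's floor. x runs from front (gate side, -x) to rear, y along the row, z up. Pocket 85 mm long (x from -42.5 to 42.5), 56 mm wide; steel walls 10 mm high at rear and sides. Empty at the start; any carrier fits.
- nest1 (a point): Nest 1 of three in a row, 72 mm apart, on the grey stage: where a seated carrier's mid point lies, 17.5 mm above the nest's floor. x runs from front (gate side, -x) to rear, y along the row, z up. Pocket 85 mm long (x from -42.5 to 42.5), 56 mm wide; steel walls 10 mm high at rear and sides. Empty at the start; any carrier fits.
- nest2 (a point): Nest 2 of three in a row, 72 mm apart, on the grey stage: where a seated carrier's mid point lies, 17.5 mm above the nest's floor. x runs from front (gate side, -x) to rear, y along the row, z up. Pocket 85 mm long (x from -42.5 to 42.5), 56 mm wide; steel walls 10 mm high at rear and sides. Empty at the start; any carrier fits.
- lip (a point): Middle of the inner edge of the steel lip that overhangs the front of all three nests by 9 mm (to nest x = -33.5). It is fixed, 5 mm thick; its underside is 12 mm, its top (this point) 17 mm above the nests' floor. A carrier goes in only tilted front edge down (about 20 degrees), that edge pushed under the lip, then the rear let down.
- stage: Grey fixed base of the stage, 170 (its x) x 290 x 20 mm, origin under its centre, below the middle nest; axes as the nests'. The nests' floor is its top. Fixed clear screens, 107 mm above the table, stand at y = -141 and 141 mm and x = 81 mm; the gate is at x = -80 mm.
- gate (a joint): Hinge angle of the clear guard gate along the stage's front: 0 shut (its stop), up to 1.75 rad open; grows as it swings out from the nests, counter-clockwise seen from above. Light friction, no spring: stays where left. Gate 270 mm wide, 6 to 10 mm thick, top 105 mm above the table.
- gate_handle (a point): Upright black round handle bar of the gate, 16 mm in diameter, free at its top; this point is on its axis, 105 mm above the table, 15 mm below its top end; a bracket joins it to the gate 50 mm below this point. It stands 42 mm out from the gate, 235 mm along it from the hinge. Can be pinched from above.
- gate_hinge (a point): Point on the gate's vertical hinge axis, at the handle point's height.
- ref_block: Bystander, leave alone: steel hardness reference block, a disc 60 mm across, 12 mm high. Origin at its underside.
- puck0: Bystander, leave alone: round black resin specimen, 30 mm across, 20 mm high. Origin at its underside.
- puck1: Bystander, leave alone: round black resin specimen, 30 mm across, 20 mm high. Origin at its underside.
- wash: Bystander, leave alone: white plastic wash bottle, 64 mm across, 160 mm high. Origin at its underside.
- dish: Bystander, leave alone: shallow glass dish, 90 mm across, 18 mm high. Origin at its underside.
- driver: Bystander, leave alone: screwdriver lying down.
- mouse: Bystander, leave alone: black computer mouse, 100 x 58 x 22 mm. Origin at its underside.
- jar: Bystander, leave alone: amber glass jar, 70 mm across, 90 mm high. Origin at its underside.
There are look-alikes about, which are no part of the job. Leave any blue look-alike of the part that bears carrier1_c alone. What is shaped like the part that bears carrier2_c but orange is not meant.

How it is judged (in metres and radians):
On the way, in this order (a step that is already met when the one before it is completed fails the run):
1. the guard gate is swung wide open (beyond 1.1 rad) (value of joint gate above 1.1 rad), for 0.2 s.
2. every carrier present lies flat in a nest, under the lip, while the gate is still open (beyond 0.5 rad) (value of joint gate above 0.5 rad and (distance between carrier0_c and nest0 below 0.006 m or distance between carrier0_c and nest1 below 0.006 m or distance between carrier0_c and nest2 below 0.006 m) and angle between each of carrier0_c, carrier1_c, carrier2_c's own z axis and vertical below 0.05 rad and (distance between carrier1_c and nest0 below 0.006 m or distance between carrier1_c and nest1 below 0.006 m or distance between carrier1_c and nest2 below 0.006 m) and (distance between carrier2_c and nest0 below 0.006 m or distance between carrier2_c and nest1 below 0.006 m or distance between carrier2_c and nest2 below 0.006 m)), for 0.3 s.
At the end, for the whole second after the job is handed in: Every carrier present lies flat (within 0.05 rad) in a nest of its own, its mid point within 6 mm of the nest's, at rest, and the gate is shut (below 0.06 rad) ((distance between carrier0_c and nest0 below 0.006 m or distance between carrier0_c and nest1 below 0.006 m or distance between carrier0_c and nest2 below 0.006 m) and angle between each of carrier0_c, carrier1_c, carrier2_c's own z axis and vertical below 0.05 rad and (distance between carrier1_c and nest0 below 0.006 m or distance between carrier1_c and nest1 below 0.006 m or distance between carrier1_c and nest2 below 0.006 m) and (distance between carrier2_c and nest0 below 0.006 m or distance between carrier2_c and nest1 below 0.006 m or distance between carrier2_c and nest2 below 0.006 m) and linear speed of each of carrier0, carrier1, carrier2 below 0.02 m/s and value of joint gate below 0.06 rad); the robot touches nothing.
It fails at once if one of the bystanders is shifted by more than 60 mm (distance of any of ref_block, puck0, puck1, wash, dish, driver, mouse, jar from where it was at the start of the episode above 0.06 m).
Of carrier0, carrier1, carrier2 only 2 to 3 are there at a start; the rules pass over those that are not, and their reading is None.
At some moment in a run one of carrier0, carrier1, carrier2 may be knocked a few centimetres aside while the robot is not near it.
It also fails if it takes over 210 s, if anything falls off the work surface, if the arm or the gripper's body presses on something with over 40 N, if the wrist force passes 120 N, or if a joint passes its speed limit or range.

## Robot

A 6-joint arm with a two-finger parallel gripper is mounted at the origin on the work surface. World frame = base frame: x ahead of the robot, y to its left, z up, the work surface at z = 0. Lengths are in mm, angles in rad, forces in N, time in s.
With the tool pointing down it reaches from about 350 to 975 mm from the base axis. Payload 7.1 kg.
Tool frame: the origin (TCP) lies between the finger pads; the fingertips stand 19 mm ahead of it and the grasp point (between the pads) is the TCP (ctrl.finger_overhang is the distance from the TCP to the fingertips, in mm); z points along the fingers, y is the line along which they close (so a half turn about z gives the same grasp; the last joint's range is limited). The gripper opens to 88 mm and grips with 3 to 60 N. Pads are 20 mm wide; open, the fingers measure 115 mm over their backs; the gripper's body (75 mm by 178 mm) begins 61 mm behind the grasp point.
Start: joints at [-1.233, 0.423, 1.63, -0, 1.089, -0.019], TCP at [218.315, -585.614, 241.675] pointing down, gripper open.
Joint ranges: [-3, 3], [-0.9, 2.11], [0.09, 2.58], [-1.31, 4.45], [0.11, 2.69], [-2.54, 2.54]. Speed limits (rad/s): [2.39, 2.39, 3.01, 3.14, 3.14, 3.14].

## Interface

Orientations are given as a rotation vector (axis times angle).
In Python, from workcell import ctrl gives the robot as it stands. The module is installed in compiled form; this text tells all that it offers.
- The arm moves only by the tool arm_command, never from a script. Its argument "rows" is one flat list of numbers, 7 for each row, row after row: the turn, a rotation vector about the tool's x, y, z scaled (see below), then the shift along the tool's x, y, z scaled (see below), then the opening, from -1 (shut) to 1 (fully open). A call has 1 to 5 rows; each row is the pose to reach, as a shift and turn from the pose commanded when the call began, along the tool's axes at that moment, turning the shorter way round; what a row does not reach only later rows make up. The controller multiplies each number of a shift by 80 mm and each number of a turn by 180 degrees. A row lasts 1/10 s, in which the tool goes at most 50 mm and 8.59 degrees, less where a joint would pass 70% of its speed; a pose out of reach is approached as far as the arm can. A call with a number of a shift or a turn outside -1 to 1 is refused whole. A call with a gripper value outside its range is refused whole. The fingers move at their own pace and stop on an object; the grip force is fixed at half the most. Time passes only in rows, so rows that repeat a pose let the fingers close. It gives the time, the measured TCP pose, the force, the opening and the grip force at its end, in the units of the state.
- ctrl.get_obs(): the state, without advancing time (a new reading comes with each control period).
- ctrl.get_image(name): name is "side" or "top"; returns (picture, depth): 400x640x3 uint8, red, green, blue; 400x640 float32, mm along the optical axis (not along the pixel's ray), 0 where there is no reading.
- ctrl.camera_params(name): a dict with "camera_matrix" (3x3 intrinsics, pixels), "k1" (the pictures are not rectified: a ray, as slopes to the right and down, at radius r is drawn at 1 + k1 r^2 times it, then the intrinsics apply), "world_to_cam" (4x4, takes a point from world to camera coordinates). Camera axes: x right, y down, z forward; pixel columns grow to the right and rows downward; lengths in mm; the calibration is good to about 2 mm. A picture is of the moment at which its call begins. camera_params takes no time and is no camera call.
- ctrl.close_job(): hands the job in; it is judged then, once.
The state is a dict: "t": time; "qpos": joint angles; "qvel": joint speeds; "joint_torque": joint torques, N m; "ee_pos": TCP position; "orientation": TCP orientation; "ft_force": force on the tool from outside, world axes, zero at the start; "moment": the same for the moment, N m; "width": finger opening in mm; "grasp_force": force on a finger pad.
Only numpy, scipy, OpenCV 4.12 (cv2) and the standard library are available. Lean on these libraries where they do the work, as an engineer would, in place of code of your own. Each camera call takes 0.05 s, during which the arm holds its last target. There are 200 camera calls.

## Working session

There is one attempt and no reset: what is moved stays moved. The work goes in short steps, Python scripts to look and compute and a tool call to move; the robot and the scene stay as the last step left them, time stands still between calls to the robot, and variables do not carry over. Pictures are saved under pics/ and viewed, at most 14 in all, crops included, and the job is handed in when it is done.

Besides the shell and the picture viewer there is one more tool, called after ">>>" as name(argument=value, ...) on one line, values as JSON. arm_command: Moves the arm, as the interface text tells. Shifts and turns lie within -1 to 1; 1 stands for 80 mm of shift or 180 degrees of turn. Its arguments: {"type":"object","properties":{"rows":{"type":"array","items":{"type":"number"}}},"required":["rows"]}

```bash
mkdir -p pics
python3 - <<'E'
from workcell import ctrl
import cv2,numpy as np
for n in("side","top"):
    im,d=ctrl.get_image(n); cv2.imwrite(f"pics/{n}0.png",im[:,:,::-1]); np.savez(f"pics/{n}0.npz",im=im,d=d)
    p=ctrl.camera_params(n); print(n,p)
print(ctrl.get_obs())
E
```

```text
side {'camera_matrix': array([[485.86746816,   0.        , 315.70388186],
       [  0.        , 485.86746816, 197.22589486],
       [  0.        ,   0.        ,   1.        ]]), 'k1': 0.02331737946323512, 'world_to_cam': array([[-7.31131260e-01, -6.82165320e-01, -9.87704878e-03,
         3.93303412e+02],
       [-4.92749809e-01,  5.38021754e-01, -6.83908049e-01,
         3.33048368e+02],
       [ 4.71852420e-01, -4.95159640e-01, -7.29501354e-01,
         1.26069248e+03],
       [ 0.00000000e+00,  0.00000000e+00,  0.00000000e+00,
         1.00000000e+00]])}
top {'camera_matrix': array([[462.47279761,   0.        , 323.08864882],
       [  0.        , 462.47279761, 204.22906959],
       [  0.        ,   0.        ,   1.        ]]), 'k1': -0.038292115602713124, 'world_to_cam': array([[ 1.37825613e-02, -9.99903241e-01, -1.88403431e-03,
        -4.92853594e+01],
       [-9.82917245e-01, -1.32025351e-02, -1.83573914e-01,
         5.66129510e+02],
       [ 1.83531277e-01,  4.38196853e-03, -9.83004104e-01,
         1.38427436e+03],
       [ 0.00000000e+00,  0.00000000e+00,  0.00000000e+00,
         1.00000000e+00]])}
{'t': 0.1, 'qpos': array([-1.23303128e+00,  4.23736731e-01,  1.63061671e+00, -6.09691282e-05,
        1.08862460e+00, -1.90168495e-02]), 'qvel': array([ 0.00081351, -0.00148105, -0.00198043, -0.00070582, -0.000936  ,
       -0.00039788]), 'joint_torque': array([-3.15021798e-04, -5.45613170e+01, -2.74322695e+01,  6.44739764e-02,
        1.87996257e-02, -6.00655380e-05]), 'ee_pos': array([ 218.12580026, -585.18111538,  240.99548052]), 'orientation': array([-3.09039150e+00, -5.57266490e-01,  4.28918887e-04]), 'ft_force': array([ 0.44873291,  0.83739173, -0.15137342]), 'moment': array([-0.03916514, -0.02451387, -0.00818014]), 'grasp_force': 0.0, 'width': 87.88122831375796}
```

View pics/top0.png

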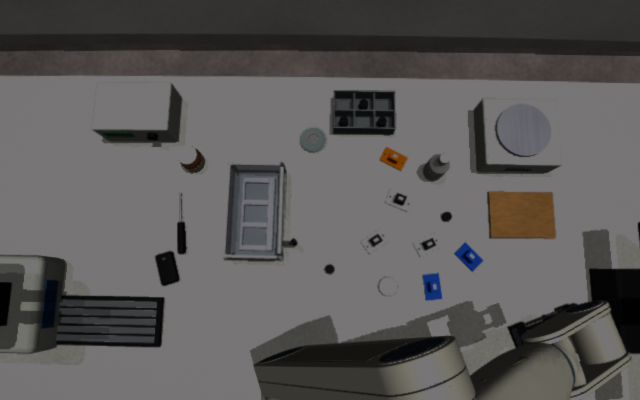

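View pics/side0.png

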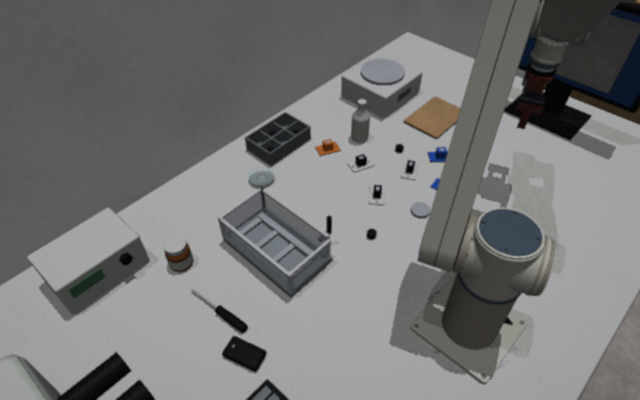

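The top view shows the stage at about (256,212), its gate along the right side and the handle at (293,242). Three bare-aluminium carriers are at (398,200), (375,240) and (427,244). The look-alikes are blue at (431,287) and (469,256) and orange at (393,158), and I'll leave those alone. One enlarged crop will confirm this.

```bash
cat > h.py <<'E'
import numpy as np,cv2
from workcell import ctrl
def cam(n):
    p=ctrl.camera_params(n); return p["camera_matrix"],p["k1"],p["world_to_cam"]
def ray(n,u,v):
    K,k,T=cam(n); x=cv2.undistortPoints(np.array([[[u,v]]],float),K,np.array([k,0,0,0.]))[0,0]
    return np.array([x[0],x[1],1.]),T
def pix_z(n,u,v,z):      # world point on plane height z
    r,T=ray(n,u,v); R=T[:3,:3]; c=-R.T@T[:3,3]; w=R.T@r
    return c+w*(z-c[2])/w[2]
def pix_d(n,u,v,d):
    r,T=ray(n,u,v); return T[:3,:3].T@(r*d-T[:3,3])
def proj(n,P):
    K,k,T=cam(n); P=np.atleast_2d(np.array(P,float))
    return cv2.projectPoints(P,cv2.Rodrigues(T[:3,:3])[0],T[:3,3],K,np.array([k,0,0,0.]))[0][:,0]
def cloud(n,d):
    K,k,T=cam(n); v,u=np.mgrid[:400,:640]
    x=cv2.undistortPoints(np.stack([u,v],-1).reshape(-1,1,2).astype(float),K,np.array([k,0,0,0.]))[:,0]
    r=np.c_[x,np.ones(len(x))]*d.reshape(-1,1)
    return ((r-T[:3,3])@T[:3,:3]).reshape(400,640,3)
E
python3 - <<'E'
from h import *
im=np.load("pics/top0.npz")["im"][:,:,::-1]
def crop(u0,v0,w,h,s,f): cv2.imwrite(f,cv2.resize(im[v0:v0+h,u0:u0+w],None,fx=s,fy=s,interpolation=cv2.INTER_CUBIC))
crop(350,180,100,75,8,"pics/c1.png"); crop(215,150,100,120,5,"pics/c2.png")
d=np.load("pics/top0.npz")["d"];C=cloud("top",d)
for u,v in[(398,199),(375,240),(429,243),(293,242),(256,185),(256,210),(256,235),(410,220)]:print(u,v,C[v,u].round(1))
E
```

```text
398 199 [ 590.6 -278.    31.9]
375 240 [ 459.6 -204.3   32.5]
429 243 [ 451.8 -371.    38.1]
293 242 [441.3  44.5 116.8]
256 185 [633.3 175.   16.9]
256 210 [551.3 171.2  20.3]
256 235 [472.  168.5  16.5]
410 220 [ 530.  -321.9   -7.1]
```

View pics/c1.png

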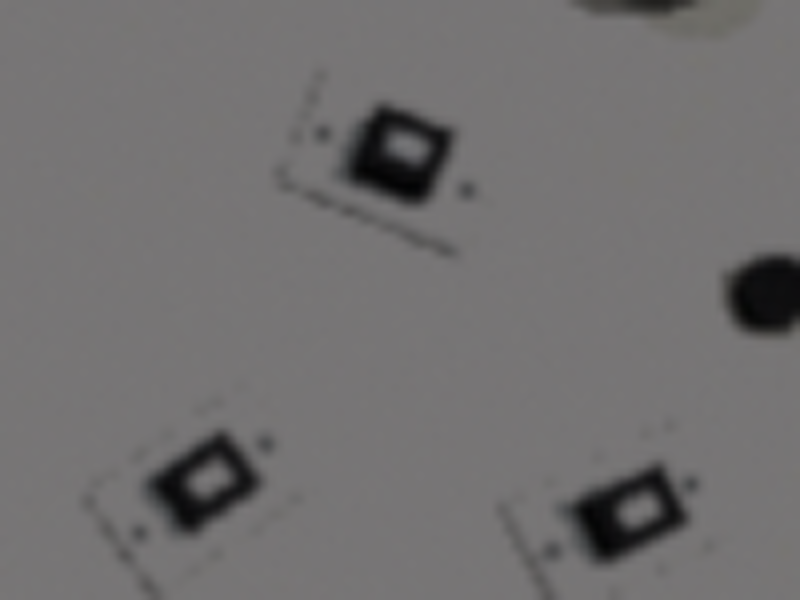

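View pics/c2.png

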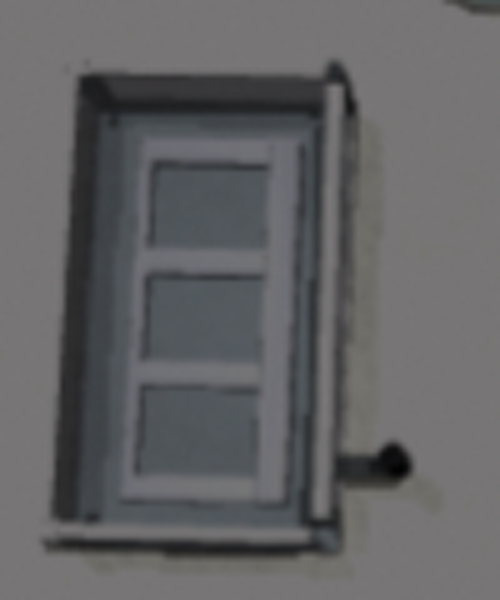

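Crop c1 confirms three bare-aluminium carriers, with blocks at full-image (400.5,199), (376,240) and (429.5,244). Crop c2 shows three pockets, the lip strip on the right, the gate to the right of that, and the handle top at about (294,242). I'll look at the side view once for a cross-check.

Run:
```python
from h import *
from scipy.optimize import least_squares
im=np.load("pics/side0.npz")["im"][:,:,::-1]
cv2.imwrite("pics/s1.png",cv2.resize(im[180:295,215:345],None,fx=5,fy=5,interpolation=cv2.INTER_CUBIC))
a=lambda u,v:((u+.5)/8-.5+350,(v+.5)/8-.5+180)
b=lambda u,v:((u+.5)/5-.5+215,(v+.5)/5-.5+150)
for n,d1,d2,t in[("A",(323,133),(468,190),(404,150)),("B",(139,533),(266,443),(208,482)),("C",(552,550),(691,485),(637,513))]:
    p,q=pix_z("top",*a(*d1),5),pix_z("top",*a(*d2),5);m=(p+q)/2;t=pix_z("top",*a(*t),35)
    print(n,m.round(1),t.round(1),"yaw",np.degrees(np.arctan2(*(q-p)[1::-1])).round(1),np.linalg.norm(q-p).round(1))
# stage fit: local pts
L=[];U=[]
for y,v1,v2,ul1,ul2,ur1,ur2 in[(-72,162,248,152,148,270,266),(0,275,360,147,143,263,259),(72,387,478,140,138,258,253)]:
    L+= [(42.5,y-28,25),(42.5,y+28,25),(-33.5,y-28,37),(-33.5,y+28,37)]; U+=[b(ul1,v1),b(ul2,v2),b(ur1,v1),b(ur2,v2)]
L=np.array(L,float);U=np.array(U)
def W(p,L):c,s=np.cos(p[2]),np.sin(p[2]);return np.c_[p[0]+c*L[:,0]-s*L[:,1],p[1]+s*L[:,0]+c*L[:,1],L[:,2]]
f=lambda p:(proj("top",W(p,L))-U).ravel()
r=least_squares(f,[550,170,1.57]);print(r.x,np.degrees(r.x[2]),np.abs(r.fun).max())
print("handle",pix_z("top",*b(396,458),120).round(1))
print("hole proj side",proj("side",W(r.x,L)).round(0).tolist())
np.save("stage.npy",r.x)
```

```text
A [ 593.6 -285.5    5. ] [ 592.2 -284.    35. ] yaw -111.3 62.3
B [ 460.8 -207.     5. ] [ 459.9 -205.8   35. ] yaw -54.2 62.2
C [ 451.2 -372.9    5. ] [ 449.9 -372.2   35. ] yaw -64.7 61.8
[539.42520419 167.27363782   1.56061919] 89.41689307961359 0.5013935520494499
handle [443.3  42.  120. ]
hole proj side [[242.0, 235.0], [255.0, 246.0], [261.0, 218.0], [274.0, 228.0], [259.0, 249.0], [272.0, 259.0], [278.0, 231.0], [291.0, 241.0], [276.0, 263.0], [290.0, 274.0], [295.0, 244.0], [309.0, 255.0]]
```

View pics/s1.png

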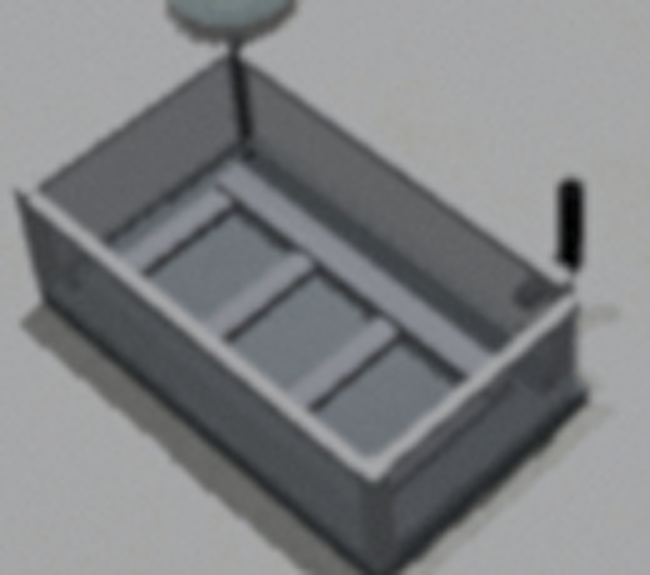

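The side crop agrees with the stage fit: the lip inner edge runs from about (218,190) to (462,380) in the crop, and the handle stands at (570,225). First I'll turn the tool to yaw 90°, so that tool x,y,z = world Y, X, −Z.

>>> arm_command(rows=[0,0,-0.04,0,0,0,1,0,0,-0.08,0,0,0,1,0,0,-0.12,0,0,0,1,0,0,-0.16,0,0,0,1,0,0,-0.2,0,0,0,1])

```text
t: 0.6
ee_pos: [218.2, -585.3, 241.2]
orientation: [-2.763, -1.492, -0.0]
ft_force: [0.0, 0.2, -0.1]
width: 88.1
grasp_force: 0.0
```

>>> arm_command(rows=[0,0,-0.04,0,0,0,1,0,0,-0.08,0,0,0,1,0,0,-0.12,0,0,0,1,0,0,-0.16,0,0,0,1,0,0,-0.1864,0,0,0,1])

```text
t: 1.1
ee_pos: [218.2, -585.3, 241.2]
orientation: [-2.216, -2.226, -0.001]
ft_force: [0.5, -0.6, -1.0]
width: 87.7
grasp_force: 0.0
```

>>> arm_command(rows=[0,0,0,0.5,0.17,0,0,0,0,0,1,0.35,0,0,0,0,0,1,0.35,0,0])

```text
t: 1.4
ee_pos: [246.8, -501.1, 240.8]
orientation: [-2.217, -2.221, -0.003]
ft_force: [-0.2, -0.3, -0.1]
width: 67.1
grasp_force: 0.0
```

>>> arm_command(rows=[0,0,0,0.5,0.17,0,0,0,0,0,1,0.35,0,0,0,0,0,1,0.35,0,0])

```text
t: 1.7
ee_pos: [274.7, -422.0, 241.2]
orientation: [-2.217, -2.222, -0.002]
ft_force: [0.0, -0.4, -0.3]
width: 44.7
grasp_force: 0.0
```

>>> arm_command(rows=[0,0,0,0.5,0.17,0,0,0,0,0,1,0.35,0,0,0,0,0,1,0.35,0,0])

```text
t: 2.0
ee_pos: [302.7, -342.9, 241.4]
orientation: [-2.218, -2.223, -0.001]
ft_force: [-0.2, -0.1, -0.3]
width: 43.9
grasp_force: 0.0
```

>>> arm_command(rows=[0,0,0,0.5,0.17,0,0,0,0,0,1,0.35,0,0,0,0,0,1,0.35,0,0])

```text
t: 2.3
ee_pos: [331.1, -263.6, 241.7]
orientation: [-2.218, -2.224, -0.001]
ft_force: [-0.0, 0.1, 0.1]
width: 43.9
grasp_force: 0.0
```

>>> arm_command(rows=[0,0,0,0.5,0.17,0,0,0,0,0,1,0.35,0,0,0,0,0,1,0.35,0,0])

```text
t: 2.6
ee_pos: [359.6, -184.0, 241.8]
orientation: [2.217, 2.225, 0.001]
ft_force: [0.0, -0.0, -0.1]
width: 43.5
grasp_force: 0.0
```

>>> arm_command(rows=[0,0,0,0.5,0.17,0,0,0,0,0,1,0.35,0,0,0,0,0,1,0.35,0,0])

```text
t: 2.9
ee_pos: [388.3, -104.2, 242.0]
orientation: [2.217, 2.225, 0.001]
ft_force: [-0.3, -0.0, 0.2]
width: 43.9
grasp_force: 0.0
```

>>> arm_command(rows=[0,0,0,0.5,0.17,0,0,0,0,0,1,0.35,0,0,0,0,0,1,0.35,0,0])

```text
t: 3.2
ee_pos: [416.7, -24.4, 242.0]
orientation: [2.217, 2.224, 0.002]
ft_force: [-0.1, -1.0, -0.0]
width: 43.8
grasp_force: 0.0
```

>>> arm_command(rows=[0,0,0,0.4,0.17,0,0,0,0,0,0.8,0.34,0,0,0,0,0,0.8,0.34,0,0])

```text
t: 3.5
ee_pos: [444.0, 38.7, 241.9]
orientation: [2.219, 2.222, 0.002]
ft_force: [-0.5, -0.7, -1.0]
width: 43.9
grasp_force: 0.0
```

>>> arm_command(rows=[0,0,0,0.03,-0.02,0.4,0,0,0,0,0.05,-0.03,0.85,0,0,0,0,0.05,-0.03,0.85,0])

```text
t: 3.8
ee_pos: [436.5, 40.3, 170.5]
orientation: [-2.219, -2.217, 0.01]
ft_force: [-0.1, 0.2, 0.0]
width: 44.0
grasp_force: 0.0
```

>>> arm_command(rows=[0,0,0,0,0,0.25,0,0,0,0,0,0,0.5,0,0,0,0,0,0,0.84,0,0,0,0,0,0,0.84,0])

```text
t: 4.2
ee_pos: [438.3, 40.8, 105.5]
orientation: [-2.221, -2.219, 0.005]
ft_force: [0.2, -0.3, 0.3]
width: 44.1
grasp_force: 0.0
```

>>> arm_command(rows=[0,0,0,0,0,0,-1,0,0,0,0,0,0,-1,0,0,0,0,0,0,-1,0,0,0,0,0,0,-1,0,0,0,0,0,0,-1])

```text
t: 4.7
ee_pos: [444.7, 42.8, 108.3]
orientation: [2.216, 2.216, 0.014]
ft_force: [13.8, 1.7, -9.1]
width: 15.3
grasp_force: 30.0
```

The handle is gripped (15.3 mm). I'll relax the side load, then swing the gate in 18° arcs with the tool turning along.

>>> arm_command(rows=[0,0,0,0,0.04,0,-1,0,0,0,0,0.04,0,-1])

```text
t: 4.9
ee_pos: [444.8, 42.6, 108.2]
orientation: [2.219, 2.219, 0.006]
ft_force: [3.1, 0.1, 5.5]
width: 15.4
grasp_force: 30.0
```

>>> arm_command(rows=[0,0,-0.025,-0.229,0.051,0,-1,0,0,-0.05,-0.453,0.12,0,-1,0,0,-0.075,-0.671,0.207,0,-1,0,0,-0.1,-0.88,0.31,0,-1])

```text
t: 5.3
ee_pos: [469.8, -28.6, 108.3]
orientation: [1.84, 2.541, 0.005]
ft_force: [7.1, 5.0, 0.5]
width: 15.8
grasp_force: 30.0
```

>>> arm_command(rows=[0,0,-0.025,-0.229,0.051,0,-1,0,0,-0.05,-0.453,0.12,0,-1,0,0,-0.075,-0.671,0.207,0,-1,0,0,-0.1,-0.88,0.31,0,-1])

```text
t: 5.7
ee_pos: [515.1, -87.7, 108.3]
orientation: [1.421, 2.797, 0.004]
ft_force: [6.4, 7.9, 0.5]
width: 15.4
grasp_force: 30.0
```

Forces are small, so I'll keep going.

>>> arm_command(rows=[0,0,-0.025,-0.229,0.051,0,-1,0,0,-0.05,-0.453,0.12,0,-1,0,0,-0.075,-0.671,0.207,0,-1,0,0,-0.1,-0.88,0.31,0,-1])

```text
t: 6.1
ee_pos: [575.8, -129.7, 108.3]
orientation: [0.966, 2.987, 0.002]
ft_force: [2.6, 6.6, 3.9]
width: 15.3
grasp_force: 30.0
```

>>> arm_command(rows=[0,0,-0.025,-0.229,0.051,0,-1,0,0,-0.05,-0.453,0.12,0,-1,0,0,-0.075,-0.671,0.207,0,-1,0,0,-0.1,-0.88,0.31,0,-1])

```text
t: 6.5
ee_pos: [646.8, -151.2, 108.3]
orientation: [0.487, 3.102, 0.0]
ft_force: [0.2, 2.9, 4.1]
width: 15.7
grasp_force: 30.0
```

>>> arm_command(rows=[0,0,-0.025,-0.229,0.051,0,-1,0,0,-0.05,-0.453,0.12,0,-1,0,0,-0.075,-0.671,0.207,0,-1,0,0,-0.1,-0.88,0.31,0,-1,0,0,-0.1,-0.88,0.31,0,-1])

```text
t: 7.0
ee_pos: [722.8, -149.6, 108.3]
orientation: [-0.003, 3.137, -0.002]
ft_force: [1.2, -3.8, 6.3]
width: 15.4
grasp_force: 30.0
```

>>> arm_command(rows=[0,0,0,0,0,0,0,0,0,0,0,0,0,0,0,0,0,0,0,0,0])

```text
t: 7.3
ee_pos: [718.9, -149.0, 106.3]
orientation: [-0.001, -3.14, -0.001]
ft_force: [0.5, 0.0, 1.0]
width: 36.1
grasp_force: 0.0
```

>>> arm_command(rows=[0,0,0,0,0,-0.4,0,0,0,0,0,0,-0.8,0,0,0,0,0,0,-1,0,0,0,0,0,0,-1,0])

```text
t: 7.7
ee_pos: [721.2, -149.5, 189.4]
orientation: [0.001, 3.137, -0.001]
ft_force: [-0.1, 0.5, -0.3]
width: 44.0
grasp_force: 0.0
```

>>> arm_command(rows=[0,0,0,0.4,-0.42,0,0,0,0,0,0.8,-0.84,0,0,0,0,0,0.8,-0.84,0,0])

```text
t: 8.0
ee_pos: [651.4, -219.2, 184.2]
orientation: [-0.006, -3.136, -0.001]
ft_force: [-0.2, 0.2, 0.5]
width: 43.6
grasp_force: 0.0
```

>>> arm_command(rows=[0,0,0,0.4,-0.42,0,0,0,0,0,0.8,-0.84,0,0,0,0,0,0.8,-0.84,0,0])

```text
t: 8.3
ee_pos: [588.2, -286.0, 184.7]
orientation: [-0.006, -3.138, -0.002]
ft_force: [-0.1, 0.2, -0.2]
width: 43.6
grasp_force: 0.0
```

>>> arm_command(rows=[0,0,0.04,0,0,0,0,0,0,0.08,0,0,0,0,0,0,0.12,0,0,0,0,0,0,0.16,0,0,0,0,0,0,0.2,0,0,0,0])

```text
t: 8.8
ee_pos: [592.2, -282.4, 185.1]
orientation: [-0.978, -2.984, -0.001]
ft_force: [-0.3, -0.4, 0.4]
width: 43.9
grasp_force: 0.0
```

>>> arm_command(rows=[0,0,0.04,0,0,0,0,0,0,0.08,0,0,0,0,0,0,0.12,0,0,0,0,0,0,0.16,0,0,0,0,0,0,0.2,0,0,0,0])

```text
t: 9.3
ee_pos: [592.3, -282.4, 185.1]
orientation: [-1.852, -2.535, -0.0]
ft_force: [-0.5, -0.9, -0.3]
width: 44.1
grasp_force: 0.0
```

>>> arm_command(rows=[0,0,0.04,0,0,0,0,0,0,0.08,0,0,0,0,0,0,0.12,0,0,0,0,0,0,0.16,0,0,0,0,0,0,0.21,0,0,0,0])

```text
t: 9.8
ee_pos: [592.3, -282.4, 185.0]
orientation: [-2.567, -1.808, 0.001]
ft_force: [-0.0, 0.4, -0.2]
width: 43.9
grasp_force: 0.0
```

Run:
```python
from h import *
A=[]
for n in("side","top"):
    im,d=ctrl.get_image(n); np.savez(f"pics/{n}1.npz",im=im,d=d); A.append(im[:,:,::-1])
rs=lambda a,s:cv2.resize(a,None,fx=s,fy=s,interpolation=cv2.INTER_CUBIC)
cv2.imwrite("pics/s2.png",rs(A[0][200:290,220:330],7)); cv2.imwrite("pics/t2.png",rs(A[1][150:270,220:330],5)); 
o=ctrl.get_obs();print(o["ee_pos"],o["orientation"])
for n in("side","top"):print(n,proj(n,[[444.8,42.6,120]]))
```

```text
[ 592.22673351 -282.52571339  185.15739234] [-2.56354206e+00 -1.81314066e+00  8.36523662e-04]
side [[329.20777109 216.74960932]]
top [[293.60623342 240.6930813 ]]
```

View pics/s2.png

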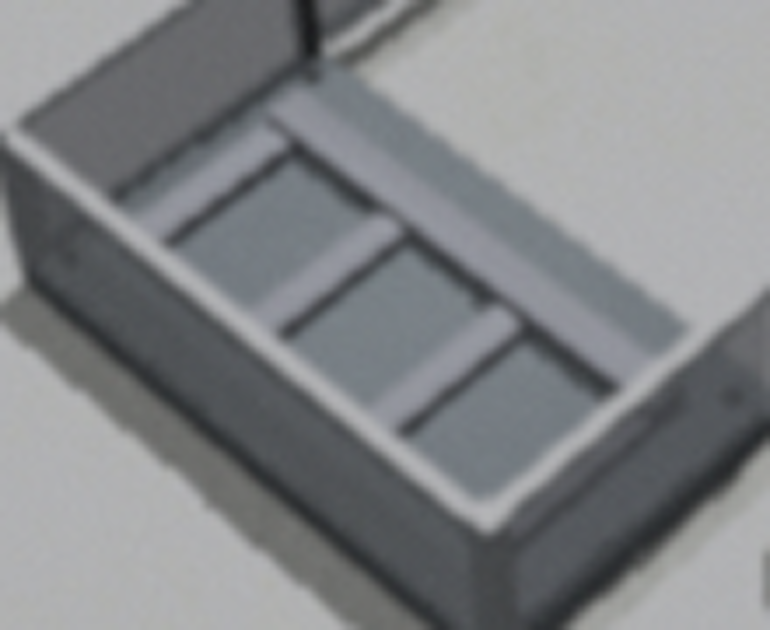

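View pics/t2.png

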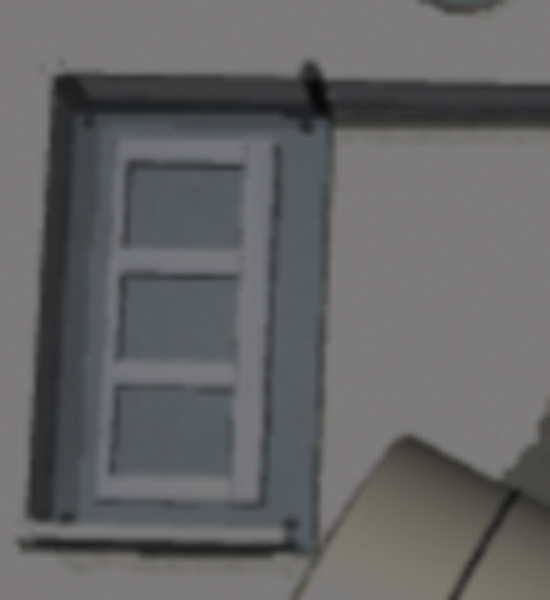

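The arm is parked over carrier A. Crop s2 shows the lip inner edge from about (285,130) to (615,385) and the two divider walls; t2 shows the same pockets from above. I'll overlay the stage model, with the camera bias taken from the pinched handle, to check its pose.

```bash
cat >> h.py <<'E'
BIAS={"side":np.array([-.6,-.55]),"top":np.array([.2,.5])}
def W(p,L):
    L=np.atleast_2d(np.array(L,float));c,s=np.cos(p[2]),np.sin(p[2]);return np.c_[p[0]+c*L[:,0]-s*L[:,1],p[1]+s*L[:,0]+c*L[:,1],L[:,2]]
E
python3 - <<'E'
from h import *
p=[541,168,np.radians(89.6)]
segs=[((-33.5,-100,37),(-33.5,100,37)),((-85,-145,20),(-85,145,20))]
for y in(-44,-28,28,44,-100,100):segs.append(((-33.5,y,30),(42.5,y,30)))
segs.append(((42.5,-100,30),(42.5,100,30)))
out=[]
for n,(u0,v0,w,h) in{"side":(225,200,100,75),"top":(225,155,75,105)}.items():
    s=8 if n=="side" else 5.5
    im=np.load(f"pics/{n}1.npz")["im"][v0:v0+h,u0:u0+w,::-1]; s=7 if n=="side" else 5
    c=cv2.convertScaleAbs(cv2.resize(im,None,fx=s,fy=s,interpolation=cv2.INTER_CUBIC),alpha=1.5)
    for a,b in segs:
        q=proj(n,W(p,[a,b]))+BIAS[n]; q=((q-[u0,v0]+.5)*s-.5).round().astype(int)
        cv2.line(c,tuple(map(int,q[0])),tuple(map(int,q[1])),(0,0,255),1)
    out.append(c)
H=max(o.shape[0] for o in out)
out=[cv2.copyMakeBorder(o,0,H-o.shape[0],0,0,0) for o in out]
o=np.hstack(out);o=o[:, :];print(o.shape)
o=cv2.resize(o,(800,int(H*800/o.shape[1])),interpolation=cv2.INTER_AREA);cv2.imwrite("pics/ov.png",o)
E
```

```text
(525, 1075, 3)
```

View pics/ov.png

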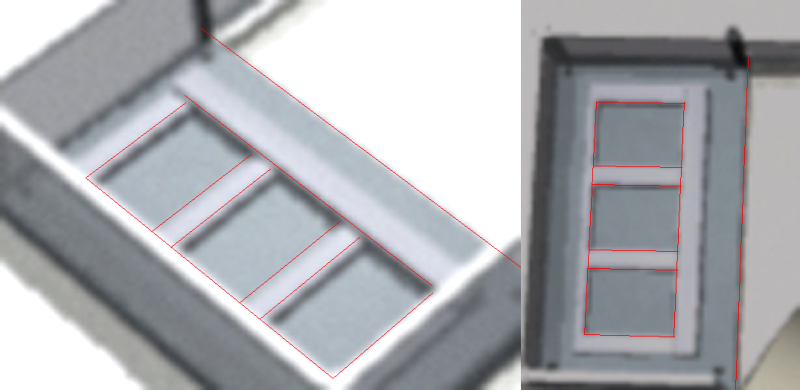

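The overlay matches in both views: the stage centre is about (541,168) with yaw 89.6°. Next I'll pick carrier A.

>>> arm_command(rows=[0,0,0.01,-0.01,0.035,0.4,0,0,0,0.01,-0.01,0.035,0.9,0,0,0,0.01,-0.01,0.035,0.9,0])

```text
t: 10.2
ee_pos: [591.2, -283.0, 108.8]
orientation: [-2.581, -1.775, 0.008]
ft_force: [-0.4, 0.3, -0.3]
width: 44.0
grasp_force: 0.0
```

>>> arm_command(rows=[0,0,0,0,0,0.3,0,0,0,0,0,0,0.6,0,0,0,0,0,0,0.8,0,0,0,0,0,0,0.97,0,0,0,0,0,0,0.97,0])

```text
t: 10.7
ee_pos: [593.8, -284.8, 35.6]
orientation: [-2.59, -1.775, 0.002]
ft_force: [-0.6, 0.2, -0.8]
width: 43.9
grasp_force: 0.0
```

>>> arm_command(rows=[0,0,0,0,0,0,-1,0,0,0,0,0,0,-1,0,0,0,0,0,0,-1,0,0,0,0,0,0,-1,0,0,0,0,0,0,-1])

```text
t: 11.2
ee_pos: [595.0, -285.6, 38.0]
orientation: [2.591, 1.774, 0.001]
ft_force: [-0.3, 1.0, 6.1]
width: 25.4
grasp_force: 30.0
```

>>> arm_command(rows=[0,0,0,0,0,-0.2,-1,0,0,0,0,0,-0.5,-1,0,0,0,0,0,-0.9,-1,0,0,0,0,0,-0.9,-1])

```text
t: 11.6
ee_pos: [597.1, -286.6, 114.0]
orientation: [2.587, 1.771, 0.006]
ft_force: [0.0, 0.5, -1.5]
width: 25.8
grasp_force: 30.0
```

>>> arm_command(rows=[0,0,0,0,0,-0.5,-1,0,0,0,0,0,-0.9,-1,0,0,0,0,0,-0.9,-1])

```text
t: 11.9
ee_pos: [596.7, -286.4, 185.6]
orientation: [2.587, 1.771, 0.006]
ft_force: [0.0, 0.1, -0.2]
width: 25.7
grasp_force: 30.0
```

>>> arm_command(rows=[0,0,-0.04,0,0,0,-1,0,0,-0.08,0,0,0,-1,0,0,-0.1156,0,0,0,-1,0,0,-0.1156,0,0,0,-1])

```text
t: 12.3
ee_pos: [593.6, -284.9, 179.5]
orientation: [-2.227, -2.213, 0.001]
ft_force: [-0.0, 0.4, -1.6]
width: 25.6
grasp_force: 30.0
```

>>> arm_command(rows=[0,0,0,0.4,0.02,0,-1,0,0,0,0.8,0.04,0,-1,0,0,0,1,0.04,0,-1])

```text
t: 12.6
ee_pos: [597.6, -203.2, 179.9]
orientation: [-2.23, -2.211, 0.001]
ft_force: [0.6, 0.4, -0.7]
width: 25.7
grasp_force: 30.0
```

>>> arm_command(rows=[0,0,0,0.4,0.02,0,-1,0,0,0,0.8,0.04,0,-1,0,0,0,1,0.04,0,-1])

```text
t: 12.9
ee_pos: [601.7, -123.4, 180.4]
orientation: [-2.229, -2.213, 0.001]
ft_force: [-1.4, -0.1, -1.4]
width: 26.0
grasp_force: 30.0
```

>>> arm_command(rows=[0,0,0,0.4,0.02,0,-1,0,0,0,0.8,0.04,0,-1,0,0,0,1,0.04,0,-1])

```text
t: 13.2
ee_pos: [605.7, -43.8, 180.7]
orientation: [-2.228, -2.214, 0.0]
ft_force: [-0.1, -0.4, -1.1]
width: 26.2
grasp_force: 30.0
```

>>> arm_command(rows=[0,0,0,0.4,0.02,0,-1,0,0,0,0.8,0.04,0,-1,0,0,0,1,0.04,0,-1,0,0,0,1,0.04,0,-1])

```text
t: 13.6
ee_pos: [609.5, 35.7, 180.8]
orientation: [2.227, 2.216, -0.0]
ft_force: [-0.1, -0.3, -0.7]
width: 26.1
grasp_force: 30.0
```

Run:
```python
from h import *
A=[];o=ctrl.get_obs();print(o["ee_pos"],o["orientation"],o["ft_force"],o["width"])
out=[]
for n in("side","top"):
    im,d=ctrl.get_image(n);np.savez(f"pics/{n}2.npz",im=im,d=d)
    q=proj(n,[o["ee_pos"]])[0]+BIAS[n];print(n,q)
    u,v=q.round().astype(int);s=6
    im=cv2.copyMakeBorder(im,40,40,40,40,cv2.BORDER_CONSTANT)
    out.append(cv2.convertScaleAbs(cv2.resize(im[v:v+80,u+10:u+70,::-1],None,fx=s,fy=s,interpolation=cv2.INTER_CUBIC),alpha=1.5)); print("origin",u-30,v-40)
    if n=="top": cv2.imwrite("pics/bc.png",cv2.convertScaleAbs(cv2.resize(im[40+180:40+260,40+350:40+450,::-1],None,fx=4,fy=4,interpolation=cv2.INTER_CUBIC),alpha=1.6))
cv2.imwrite("pics/g1.png",np.hstack(out))
```

```text
[609.46959337  35.67786232 180.77787609] [ 2.22678127e+00  2.21593687e+00 -2.67485558e-04] [-0.13716155 -0.32566678 -0.69786313] 26.055372035987038
side [287.85904416 171.76391025]
origin 258 132
top [296.32316974 181.38042323]
origin 266 141
```

View pics/g1.png

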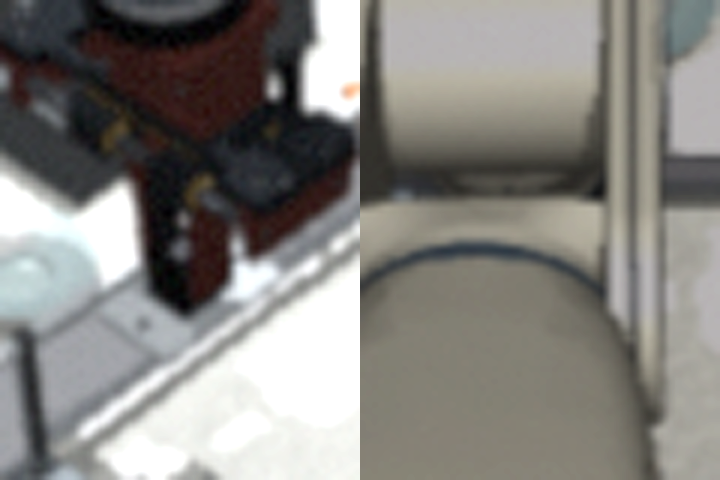

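The side crop shows the held carrier level in the fingers. Its rear screw dot is at crop (143,323), which is image (281.4,185.4). From that I'll work out the grip offset along the carrier.

Run:
```python
from h import *
b=BIAS["side"]
for z in(146,147.8,150):print(z,(pix_z("side",281.4-b[0],185.4-b[1],z)-[609.5,35.7,0]).round(1))
def blocks(k):
    im=np.load(f"pics/top{k}.npz")["im"].max(2)[180:260,350:450]
    n,l,s,c=cv2.connectedComponentsWithStats((im<70).astype(np.uint8))
    return [(c[i]+[350,180]).round(1).tolist()+[int(s[i,4])] for i in range(1,n) if s[i,4]>15]
for k in(0,1,2):print(k,blocks(k))
```

```text
146 [  0.3  28.5 146. ]
147.8 [ -1.   29.7 147.8]
150 [ -2.7  31.1 150. ]
0 [[399.1, 199.0, 99], [445.3, 216.4, 77], [374.9, 240.1, 83], [427.7, 244.0, 93]]
1 [[383.9, 215.9, 633], [438.2, 183.6, 155], [446.0, 216.7, 62]]
2 [[445.4, 216.4, 75], [374.9, 240.1, 82], [427.8, 244.0, 89]]
```

>>> arm_command(rows=[0,0,0,0.4,0.01,0,-1,0,0,0,0.8,0.02,0,-1,0,0,0,0.8,0.02,0,-1])

```text
t: 14.0
ee_pos: [611.8, 99.7, 180.9]
orientation: [2.228, 2.215, 0.001]
ft_force: [0.8, -2.0, -0.1]
width: 25.8
grasp_force: 30.0
```

>>> arm_command(rows=[0,0,0,0.4,0.01,0,-1,0,0,0,0.83,0.024,0,-1,0,0,0,0.83,0.024,0,-1])

```text
t: 14.3
ee_pos: [614.4, 166.2, 181.0]
orientation: [2.227, 2.215, 0.001]
ft_force: [1.1, -0.4, -0.6]
width: 25.7
grasp_force: 30.0
```

>>> arm_command(rows=[0,0,0,0,0,0.3,-1,0,0,0,0,0,0.6,-1,0,0,0,0,0,0.9,-1,0,0,0,0,0,0.9,-1])

```text
t: 14.7
ee_pos: [611.8, 162.3, 105.7]
orientation: [-2.229, -2.21, 0.009]
ft_force: [-1.0, -0.3, -1.3]
width: 25.7
grasp_force: 30.0
```

>>> arm_command(rows=[0,0.04,0,0,0,0,-1,0,0.08,0,0,0,0,-1,0,0.111,0,0,0,0,-1,0,0.111,0,0,0,0,-1,0,0.111,0,0,0,0,-1])

```text
t: 15.2
ee_pos: [614.5, 163.4, 109.6]
orientation: [-2.043, -2.025, -0.358]
ft_force: [1.0, -0.0, -0.9]
width: 25.9
grasp_force: 30.0
```

```bash
cat > st.py <<'E'
from h import *
import sys
from scipy.spatial.transform import Rotation as Ro
o=ctrl.get_obs();R=Ro.from_rotvec(o["orientation"]).as_matrix();P=o["ee_pos"]
print("t",round(o["t"],1),"P",P.round(1),"F",o["ft_force"].round(1),"w",round(o["width"],1))
print("yaw",np.degrees(np.arctan2(R[1,0],R[0,0])).round(2),"tilt",np.degrees(np.arcsin(R[2,0])).round(2),"roll",np.degrees(np.arcsin(R[2,1])).round(2))
def to(p):   # scaled tool shift from here to p
    return (R.T@(np.array(p,float)-P)/80).round(3).tolist()
def nest(lx,y,z): # world TCP for local x, nest row y
    return W([541,168,np.radians(89.6)],[[lx,y,z]])[0]
def tcp(fx,fz,th,y,off=1.,h=38.): # TCP so that the front-bottom edge is at fx,fz
    a=np.radians(th);c,s=np.cos(a),np.sin(a);L=40+off
    return nest(fx+L*c-h*s,y,fz+L*s+h*c)
E
python3 - <<'E'
from st import *
th=np.degrees(np.arcsin(R[2,0]))
for f in[(-27,35,th),(-27,21,th),(-40.5,21,th)]:p=tcp(*f,-72);print(f,p.round(1),to(p))
E
```

```text
t 15.2 P [614.5 163.4 109.6] F [ 1.  -0.  -0.9] w 25.9
yaw 89.52 tilt 19.84 roll 0.04
(-27, 35, np.float64(19.841328620887953)) [613.  166.2  84.7] [-0.074, -0.019, 0.305]
(-27, 21, np.float64(19.841328620887953)) [613.  166.2  70.7] [-0.133, -0.02, 0.47]
(-40.5, 21, np.float64(19.841328620887953)) [612.9 152.7  70.7] [-0.292, -0.019, 0.412]
```

>>> arm_command(rows=[0,0,0,-0.04,-0.019,0.15,-1,0,0,0,-0.07,-0.019,0.3,-1,0,0,0,-0.1,-0.019,0.38,-1,0,0,0,-0.127,-0.02,0.455,-1,0,0,0,-0.127,-0.02,0.455,-1])

```text
t: 15.7
ee_pos: [611.8, 168.4, 70.1]
orientation: [-2.038, -2.025, -0.357]
ft_force: [-0.1, -1.2, -1.5]
width: 25.9
grasp_force: 30.0
```

Run:
```python
from st import *
th=np.degrees(np.arcsin(R[2,0]))
for f in[(-27,21,th),(-34,21,th),(-40.5,21,th)]:p=tcp(*f,-72);print(f,p.round(1),to(p))
```

```text
t 15.7 P [611.8 168.4  70.1] F [-0.1 -1.2 -1.5] w 25.9
yaw 89.62 tilt 19.97 roll -0.08
(-27, 21, np.float64(19.96843801655046)) [613.  166.1  70.7] [-0.025, 0.015, -0.017]
(-34, 21, np.float64(19.96843801655046)) [612.9 159.1  70.7] [-0.107, 0.015, -0.047]
(-40.5, 21, np.float64(19.96843801655046)) [612.9 152.6  70.7] [-0.183, 0.015, -0.074]
```

>>> arm_command(rows=[0,0,0,-0.045,0.01,-0.018,-1,0,0,0,-0.09,0.015,-0.037,-1,0,0,0,-0.14,0.015,-0.056,-1,0,0,0,-0.18,0.015,-0.072,-1,0,0,0,-0.18,0.015,-0.072,-1])

```text
t: 16.2
ee_pos: [613.5, 151.7, 71.9]
orientation: [-2.04, -2.025, -0.36]
ft_force: [0.2, -0.0, -1.2]
width: 25.7
grasp_force: 30.0
```

Run:
```python
from st import *
th=np.degrees(np.arcsin(R[2,0]))
for f in[(-40.5,21,th),(-40.5,21,14),(-40.5,21,8),(-40.5,20.5,4),(-40.5,20.5,1)]:p=tcp(*f,-72);print(f,p.round(1),to(p),((f[2]-th)/180).round(3))
```

```text
t 16.2 P [613.5 151.7  71.9] F [ 0.2 -0.  -1.2] w 25.7
yaw 89.57 tilt 19.98 roll 0.02
(-40.5, 21, np.float64(19.976300569606924)) [612.9 152.5  70.7] [0.005, -0.008, 0.017] 0.0
(-40.5, 21, 14) [612.9 157.6  67.8] [0.052, -0.008, 0.073] -0.033
(-40.5, 21, 8) [613.  162.3  64.3] [0.093, -0.008, 0.134] -0.067
(-40.5, 20.5, 4) [613.  165.2  61.3] [0.114, -0.008, 0.183] -0.089
(-40.5, 20.5, 1) [613.  167.3  59.2] [0.13, -0.008, 0.216] -0.105
```

No contact so far. I'll level it in small steps down to about 4°, then to 1°.

>>> arm_command(rows=[0,-0.015,0,0.02,-0.004,0.04,-1,0,-0.033,0,0.052,-0.008,0.073,-1,0,-0.05,0,0.073,-0.008,0.104,-1,0,-0.067,0,0.093,-0.008,0.134,-1,0,-0.067,0,0.093,-0.008,0.134,-1])

```text
t: 16.7
ee_pos: [612.8, 164.4, 64.4]
orientation: [-2.156, -2.145, -0.149]
ft_force: [-0.3, -0.1, -0.7]
width: 25.8
grasp_force: 30.0
```

>>> arm_command(rows=[0,-0.011,0,0.015,0,0.023,-1,0,-0.022,0,0.028,0,0.047,-1,0,-0.03,0,0.035,0,0.064,-1,0,-0.035,0,0.041,0,0.074,-1,0,-0.035,0,0.041,0,0.074,-1])

```text
t: 17.2
ee_pos: [612.8, 167.2, 59.0]
orientation: [-2.214, -2.2, -0.032]
ft_force: [-1.4, 1.0, 3.3]
width: 25.3
grasp_force: 30.0
```

Run:
```python
from st import *
p=tcp(-40,20,0,-72);print(p.round(1),to(p))
```

```text
t 17.2 P [612.8 167.2  59. ] F [-1.4  1.   3.3] w 25.3
yaw 89.63 tilt 1.66 roll -0.01
[613.  168.5  58. ] [0.016, 0.002, 0.013]
```

>>> arm_command(rows=[0,-0.005,0,0.01,0,0.007,-1,0,-0.009,0,0.016,0,0.012,-1,0,-0.009,0,0.016,0,0.012,-1])

```text
t: 17.5
ee_pos: [612.9, 168.2, 58.0]
orientation: [2.228, 2.214, -0.001]
ft_force: [-0.8, -3.1, 4.7]
width: 25.9
grasp_force: 30.0
```

>>> arm_command(rows=[0,0,0,0,0,0,0,0,0,0,0,0,0,0,0,0,0,0,0,0,0])

```text
t: 17.8
ee_pos: [612.7, 168.4, 57.6]
orientation: [-2.229, -2.213, 0.0]
ft_force: [-0.3, -0.2, -1.1]
width: 43.0
grasp_force: 0.0
```

>>> arm_command(rows=[0,0,0,0,0,-0.1,0,0,0,0,0,0,-0.3,0,0,0,0,0,0,-0.6,0,0,0,0,0,0,-1,0])

```text
t: 18.2
ee_pos: [612.2, 168.3, 138.8]
orientation: [-2.228, -2.213, 0.002]
ft_force: [0.2, 0.0, -0.3]
width: 43.9
grasp_force: 0.0
```

>>> arm_command(rows=[0,0,0,0,0,-0.3,0,0,0,0,0,0,-0.6,0,0,0,0,0,0,-0.6,0])

```text
t: 18.5
ee_pos: [615.2, 169.0, 191.0]
orientation: [2.226, 2.211, 0.011]
ft_force: [-0.4, 0.7, 0.3]
width: 43.9
grasp_force: 0.0
```

>>> arm_command(rows=[0,0,0,-0.5,-0.19,0,0,0,0,0,-0.94,-0.38,0,0,0,0,0,-0.94,-0.38,0,0])

```text
t: 18.8
ee_pos: [579.4, 90.4, 185.4]
orientation: [-2.231, -2.21, 0.004]
ft_force: [-0.7, 0.2, 0.5]
width: 44.0
grasp_force: 0.0
```

>>> arm_command(rows=[0,0,0,-0.5,-0.19,0,0,0,0,0,-0.94,-0.38,0,0,0,0,0,-0.94,-0.38,0,0])

```text
t: 19.1
ee_pos: [549.2, 16.0, 185.5]
orientation: [-2.231, -2.21, 0.003]
ft_force: [-0.6, 0.8, -0.7]
width: 43.6
grasp_force: 0.0
```

>>> arm_command(rows=[0,0,0,-0.5,-0.19,0,0,0,0,0,-0.94,-0.38,0,0,0,0,0,-0.94,-0.38,0,0])

```text
t: 19.4
ee_pos: [519.0, -58.5, 185.6]
orientation: [-2.232, -2.21, 0.001]
ft_force: [0.1, 0.6, -0.1]
width: 43.7
grasp_force: 0.0
```

>>> arm_command(rows=[0,0,0,-0.5,-0.19,0,0,0,0,0,-0.94,-0.38,0,0,0,0,0,-0.94,-0.38,0,0])

```text
t: 19.7
ee_pos: [488.8, -133.2, 185.8]
orientation: [2.232, 2.211, -0.0]
ft_force: [0.5, -0.4, -0.1]
width: 43.8
grasp_force: 0.0
```

>>> arm_command(rows=[0,0,0,-0.5,-0.19,0,0,0,0,0,-0.94,-0.38,0,0,0,0,0,-0.94,-0.38,0,0])

```text
t: 20.0
ee_pos: [458.5, -208.2, 185.9]
orientation: [2.231, 2.21, 0.0]
ft_force: [0.8, 0.6, -0.6]
width: 44.0
grasp_force: 0.0
```

>>> arm_command(rows=[0,0,-0.04,0,0,0,0,0,0,-0.08,0,0,0,0,0,0,-0.12,0,0,0,0,0,0,-0.16,0,0,0,0,0,0,-0.2,0,0,0,0])

```text
t: 20.5
ee_pos: [459.8, -204.9, 185.8]
orientation: [1.427, 2.798, 0.001]
ft_force: [-0.6, 0.2, -0.3]
width: 43.9
grasp_force: 0.0
```

Run:
```python
from st import *
for n in("side","top"):
    im,d=ctrl.get_image(n);np.savez(f"pics/{n}3.npz",im=im,d=d)
    b=(220,180,140,105) if n=="side" else (220,150,240,130)
    u,v,w,h=b;c=cv2.convertScaleAbs(im[v:v+h,u:u+w,::-1],alpha=1.5)
    cv2.imwrite(f"pics/{n}3.png",cv2.resize(c,None,fx=(5 if n=="side" else 3.2),fy=(5 if n=="side" else 3.2),interpolation=cv2.INTER_CUBIC))
print(to([462,-205.8,P[2]]))
```

```text
t 20.5 P [ 459.8 -204.9  185.8] F [-0.6  0.2 -0.3] w 43.9
yaw 125.95 tilt -0.0 roll 0.05
[-0.026, 0.016, 0.0]
```

View pics/side3.png

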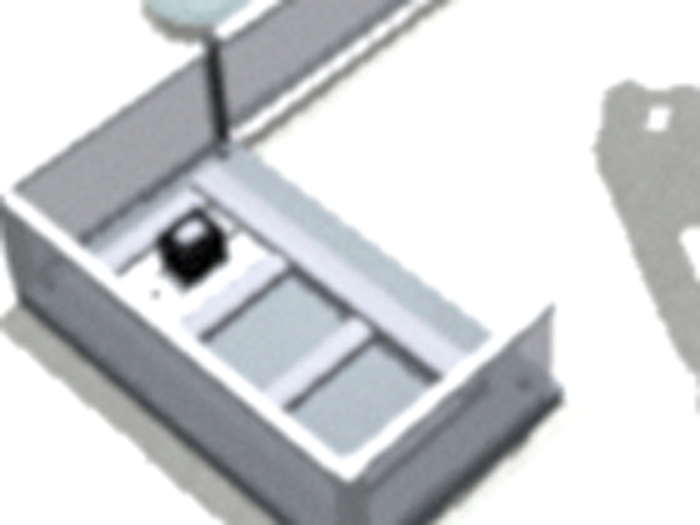

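The picture shows carrier A flat in nest 0, with its block at about (193,245) in the crop. I'll pick B.

>>> arm_command(rows=[0,0,0,-0.02,0.015,0.4,0,0,0,0,-0.026,0.016,0.9,0,0,0,0,-0.026,0.016,0.9,0])

```text
t: 20.9
ee_pos: [458.5, -205.2, 110.1]
orientation: [-1.435, -2.785, -0.0]
ft_force: [0.1, 0.5, 0.1]
width: 43.9
grasp_force: 0.0
```

>>> arm_command(rows=[0,0,0,0,0,0.3,0,0,0,0,0,0,0.6,0,0,0,0,0,0,0.8,0,0,0,0,0,0,0.98,0,0,0,0,0,0,0.98,0])

```text
t: 21.4
ee_pos: [460.5, -206.9, 34.9]
orientation: [-1.436, -2.792, -0.0]
ft_force: [0.0, 0.1, -0.3]
width: 44.4
grasp_force: 0.0
```

>>> arm_command(rows=[0,0,0,0,0,0,-1,0,0,0,0,0,0,-1,0,0,0,0,0,0,-1,0,0,0,0,0,0,-1,0,0,0,0,0,0,-1])

```text
t: 21.9
ee_pos: [461.2, -207.8, 36.4]
orientation: [1.435, 2.793, 0.0]
ft_force: [-1.3, 1.6, 6.6]
width: 25.7
grasp_force: 30.0
```

>>> arm_command(rows=[0,0,0,0,0,-0.2,-1,0,0,0,0,0,-0.5,-1,0,0,0,0,0,-0.9,-1,0,0,0,0,0,-0.9,-1])

```text
t: 22.3
ee_pos: [462.6, -208.5, 110.8]
orientation: [1.433, 2.788, 0.0]
ft_force: [-0.0, 0.6, -1.3]
width: 25.7
grasp_force: 30.0
```

>>> arm_command(rows=[0,0,0,0,0,-0.5,-1,0,0,0,0,0,-0.9,-1,0,0,0,0,0,-0.9,-1])

```text
t: 22.6
ee_pos: [462.5, -208.5, 182.5]
orientation: [1.433, 2.788, 0.0]
ft_force: [0.1, -0.0, -0.8]
width: 25.7
grasp_force: 30.0
```

>>> arm_command(rows=[0,0,0.04,0,0,0,-1,0,0,0.08,0,0,0,-1,0,0,0.12,0,0,0,-1,0,0,0.16,0,0,0,-1,0,0,0.2,0,0,0,-1])

```text
t: 23.1
ee_pos: [459.6, -207.1, 177.6]
orientation: [-2.233, -2.206, 0.001]
ft_force: [0.4, 0.1, -2.3]
width: 25.6
grasp_force: 30.0
```

Run:
```python
from st import *
p=tcp(-27,60,20,0);p[2]=P[2];print(p.round(1),to(p))
```

```text
t 23.1 P [ 459.6 -207.1  177.6] F [ 0.4  0.1 -2.3] w 25.6
yaw 89.3 tilt 0.06 roll -0.12
[541.  166.5 177.6] [4.682, 0.961, 0.003]
```

>>> arm_command(rows=[0,0,0,0.5,0.1,0,-1,0,0,0,1,0.2,0,-1,0,0,0,1,0.2,0,-1])

```text
t: 23.4
ee_pos: [476.4, -124.2, 177.6]
orientation: [-2.224, -2.215, 0.001]
ft_force: [-0.0, -0.5, -0.9]
width: 25.6
grasp_force: 30.0
```

>>> arm_command(rows=[0,0,0,0.5,0.1,0,-1,0,0,0,1,0.2,0,-1,0,0,0,1,0.2,0,-1])

```text
t: 23.7
ee_pos: [493.5, -44.8, 178.1]
orientation: [-2.224, -2.216, 0.001]
ft_force: [0.1, -0.2, -1.2]
width: 25.9
grasp_force: 30.0
```

>>> arm_command(rows=[0,0,0,0.5,0.1,0,-1,0,0,0,1,0.2,0,-1,0,0,0,1,0.2,0,-1,0,0,0,1,0.2,0,-1])

```text
t: 24.1
ee_pos: [509.6, 32.0, 178.3]
orientation: [-2.226, -2.215, 0.003]
ft_force: [-0.9, -0.2, -1.8]
width: 26.0
grasp_force: 30.0
```

```bash
cat > dot.py <<'E'
from st import *
im,d=ctrl.get_image("side");ex=R[:,0]
q=proj("side",[P+ex*30-np.array([0,0,32.])])[0]+BIAS["side"];u,v=q.round().astype(int)
c=im[v-12:v+13,u-16:u+17];s=12
cv2.imwrite(sys.argv[1],cv2.convertScaleAbs(cv2.resize(c[:,:,::-1],None,fx=s,fy=s,interpolation=cv2.INTER_CUBIC),alpha=1.4));print("origin",u-16,v-12,"pred",q.round(1))
for k in(28,30,31,32):print(k,(proj("side",[P+ex*k-np.array([0,0,float(sys.argv[2])-5])])[0]+BIAS["side"]).round(1))
p=tcp(-27,60,20,float(sys.argv[3]),0);p[2]=P[2];print(to(p))
E
python3 dot.py pics/d2.png 36.4 0
```

```text
t 24.1 P [509.6  32.  178.3] F [-0.9 -0.2 -1.8] w 26.0
yaw 89.71 tilt -0.03 roll -0.1
origin 291 190 pred [306.9 202.1]
28 [307.4 201.6]
30 [306.9 201.9]
31 [306.6 202.1]
32 [306.4 202.3]
[1.672, 0.384, -0.002]
```

View pics/d2.png

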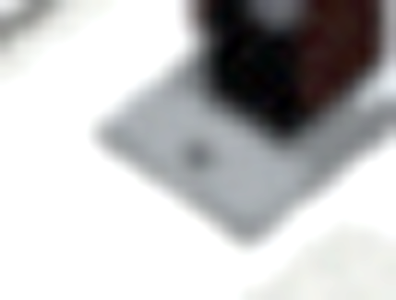

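The crop shows the rear screw dot at (198,153), image (307.0,202.3), so the grip is centred to within about 1 mm. I'll go over nest 1, descend and tilt.

>>> arm_command(rows=[0,0,0,0.42,0.1,0,-1,0,0,0,0.84,0.192,0,-1,0,0,0,0.84,0.192,0,-1])

```text
t: 24.45
ee_pos: [526.9, 100.2, 179.2]
orientation: [2.228, 2.214, 0.002]
ft_force: [0.5, -0.2, -0.8]
width: 25.6
grasp_force: 30.0
```

>>> arm_command(rows=[0,0,0,0.42,0.1,0,-1,0,0,0,0.84,0.192,0,-1,0,0,0,0.84,0.192,0,-1])

```text
t: 24.75
ee_pos: [542.8, 167.3, 179.2]
orientation: [2.228, 2.215, 0.002]
ft_force: [-0.2, -0.8, -0.7]
width: 26.0
grasp_force: 30.0
```

>>> arm_command(rows=[0,0,0,0,0,0.3,-1,0,0,0,0,0,0.6,-1,0,0,0,0,0,0.87,-1,0,0,0,0,0,0.87,-1])

```text
t: 25.15
ee_pos: [539.4, 163.6, 107.0]
orientation: [-2.229, -2.21, 0.009]
ft_force: [0.8, -0.0, -0.3]
width: 25.5
grasp_force: 30.0
```

>>> arm_command(rows=[0,0.04,0,0,0,0,-1,0,0.08,0,0,0,0,-1,0,0.111,0,0,0,0,-1,0,0.111,0,0,0,0,-1,0,0.111,0,0,0,0,-1])

```text
t: 25.65
ee_pos: [542.2, 164.8, 110.3]
orientation: [-2.043, -2.025, -0.357]
ft_force: [-0.4, -0.1, -0.6]
width: 25.7
grasp_force: 30.0
```

Run:
```python
from st import *
th=np.degrees(np.arcsin(R[2,0]))
for f in[(-27,35,th),(-27,22,th),(-40.5,21,th)]:p=tcp(*f,0,.5,36.5);print(f,p.round(1),to(p))
```

```text
t 25.6 P [542.2 164.8 110.3] F [-0.4 -0.1 -0.6] w 25.7
yaw 89.49 tilt 19.84 roll 0.01
(-27, 35, np.float64(19.839571321937242)) [541.  166.7  83.1] [-0.094, -0.015, 0.328]
(-27, 22, np.float64(19.839571321937242)) [541.  166.7  70.1] [-0.149, -0.015, 0.481]
(-40.5, 21, np.float64(19.839571321937242)) [540.9 153.2  69.1] [-0.312, -0.015, 0.436]
```

>>> arm_command(rows=[0,0,0,-0.05,-0.013,0.17,-1,0,0,0,-0.09,-0.015,0.32,-1,0,0,0,-0.12,-0.015,0.4,-1,0,0,0,-0.149,-0.015,0.48,-1,0,0,0,-0.149,-0.015,0.48,-1])

```text
t: 26.15
ee_pos: [539.9, 168.6, 68.4]
orientation: [-2.038, -2.025, -0.357]
ft_force: [-0.5, 0.1, -1.8]
width: 25.8
grasp_force: 30.0
```

>>> arm_command(rows=[0,0,0,-0.04,0,-0.01,-1,0,0,0,-0.08,0,-0.022,-1,0,0,0,-0.12,0,-0.034,-1,0,0,0,-0.163,0,-0.046,-1,0,0,0,-0.163,0,-0.046,-1])

```text
t: 26.65
ee_pos: [540.7, 154.2, 68.8]
orientation: [-2.04, -2.025, -0.36]
ft_force: [0.1, 0.2, -0.8]
width: 25.9
grasp_force: 30.0
```

Run:
```python
from st import *
th=np.degrees(np.arcsin(R[2,0]))
for f in[(-40.5,21,th),(-40.5,21,14),(-40.5,21,8),(-40.5,20.5,1),(-40,20,0)]:p=tcp(*f,0,.5,36.5);print(f,p.round(1),to(p),((f[2]-th)/180).round(3))
```

```text
t 26.6 P [540.7 154.2  68.8] F [ 0.1  0.2 -0.8] w 25.9
yaw 89.57 tilt 19.98 roll 0.02
(-40.5, 21, np.float64(19.9785373673488)) [540.9 153.1  69.1] [-0.011, 0.003, -0.008] 0.0
(-40.5, 21, 14) [540.9 158.   66.2] [0.033, 0.003, 0.047] -0.033
(-40.5, 21, 8) [541.  162.5  62.8] [0.072, 0.003, 0.107] -0.067
(-40.5, 20.5, 1) [541.  167.4  57.7] [0.107, 0.003, 0.187] -0.105
(-40, 20, 0) [541.  168.5  56.5] [0.116, 0.003, 0.206] -0.111
```

>>> arm_command(rows=[0,-0.015,0,0.01,0.003,0.02,-1,0,-0.033,0,0.033,0.003,0.047,-1,0,-0.05,0,0.053,0.003,0.078,-1,0,-0.067,0,0.072,0.003,0.107,-1,0,-0.067,0,0.072,0.003,0.107,-1])

```text
t: 27.15
ee_pos: [540.9, 164.3, 62.8]
orientation: [-2.156, -2.145, -0.15]
ft_force: [-0.5, 0.2, -1.5]
width: 25.8
grasp_force: 30.0
```

>>> arm_command(rows=[0,-0.011,0,0.015,0,0.021,-1,0,-0.022,0,0.03,0,0.042,-1,0,-0.033,0,0.045,0,0.062,-1,0,-0.044,0,0.06,0,0.082,-1,0,-0.044,0,0.06,0,0.082,-1])

```text
t: 27.65
ee_pos: [540.7, 168.8, 56.6]
orientation: [-2.227, -2.215, 0.0]
ft_force: [1.1, -3.3, -1.7]
width: 25.9
grasp_force: 30.0
```

Run:
```python
from st import *
p=tcp(-40,20,0,0,.5,36.5);print(p.round(1),to(p))
```

```text
t 27.6 P [540.7 168.8  56.6] F [ 1.1 -3.3 -1.7] w 25.9
yaw 89.67 tilt 0.02 roll -0.04
[541.  168.5  56.5] [-0.004, 0.004, 0.001]
```

>>> arm_command(rows=[0,0,0,0,0,0,0,0,0,0,0,0,0,0,0,0,0,0,0,0,0])

```text
t: 27.95
ee_pos: [541.0, 168.5, 56.9]
orientation: [-2.229, -2.213, -0.001]
ft_force: [-0.0, -0.8, 0.4]
width: 43.2
grasp_force: 0.0
```

>>> arm_command(rows=[0,0,0,0,0,-0.1,0,0,0,0,0,0,-0.3,0,0,0,0,0,0,-0.6,0,0,0,0,0,0,-1,0])

```text
t: 28.35
ee_pos: [540.0, 168.5, 137.2]
orientation: [-2.228, -2.213, 0.003]
ft_force: [0.1, 0.4, 1.0]
width: 43.8
grasp_force: 0.0
```

>>> arm_command(rows=[0,0,0,0,0,-0.3,0,0,0,0,0,0,-0.6,0,0,0,0,0,0,-0.6,0])

```text
t: 28.65
ee_pos: [542.9, 169.4, 188.7]
orientation: [2.227, 2.212, 0.01]
ft_force: [-0.9, -0.0, -1.2]
width: 44.2
grasp_force: 0.0
```

>>> arm_command(rows=[0,0,0,-0.5,-0.08,0,0,0,0,0,-0.96,-0.16,0,0,0,0,0,-0.96,-0.16,0,0])

```text
t: 28.95
ee_pos: [525.9, 89.1, 184.1]
orientation: [-2.231, -2.21, 0.003]
ft_force: [-0.6, 0.2, 0.9]
width: 43.9
grasp_force: 0.0
```

>>> arm_command(rows=[0,0,0,-0.5,-0.08,0,0,0,0,0,-0.96,-0.16,0,0,0,0,0,-0.96,-0.16,0,0])

```text
t: 29.25
ee_pos: [513.1, 12.9, 184.2]
orientation: [-2.232, -2.21, 0.002]
ft_force: [-0.5, 0.9, -0.9]
width: 43.9
grasp_force: 0.0
```

>>> arm_command(rows=[0,0,0,-0.5,-0.08,0,0,0,0,0,-0.96,-0.16,0,0,0,0,0,-0.96,-0.16,0,0])

```text
t: 29.55
ee_pos: [500.5, -63.3, 184.4]
orientation: [-2.232, -2.21, 0.001]
ft_force: [-0.6, 0.0, -1.3]
width: 44.0
grasp_force: 0.0
```

>>> arm_command(rows=[0,0,0,-0.5,-0.08,0,0,0,0,0,-0.96,-0.16,0,0,0,0,0,-0.96,-0.16,0,0])

```text
t: 29.85
ee_pos: [487.8, -139.7, 184.6]
orientation: [2.232, 2.21, 0.0]
ft_force: [0.6, 1.1, 0.6]
width: 43.9
grasp_force: 0.0
```

Run:
```python
from st import *
im,d=ctrl.get_image("top");np.savez("pics/top4.npz",im=im,d=d)
m=im.max(2)[180:270,350:470]
n,l,s,c=cv2.connectedComponentsWithStats((m<70).astype(np.uint8))
print([(c[i]+[350,180]).round(1).tolist()+[int(s[i,4])] for i in range(1,n) if s[i,4]>15])
print(to([452.2,-372,P[2]]))
c=cv2.convertScaleAbs(im[150:270,220:460,::-1],alpha=1.6);cv2.imwrite("pics/t4.png",cv2.resize(c,None,fx=3.3,fy=3.3,interpolation=cv2.INTER_CUBIC))
```

```text
t 29.9 P [ 487.8 -139.7  184.6] F [0.6 1.1 0.6] w 43.9
yaw 89.45 tilt -0.01 roll 0.02
[[371.0, 222.8, 421], [445.9, 216.4, 84], [367.2, 243.8, 125], [427.7, 244.0, 88], [465.7, 256.6, 40]]
[-2.908, -0.416, 0.0]
```

View pics/t4.png

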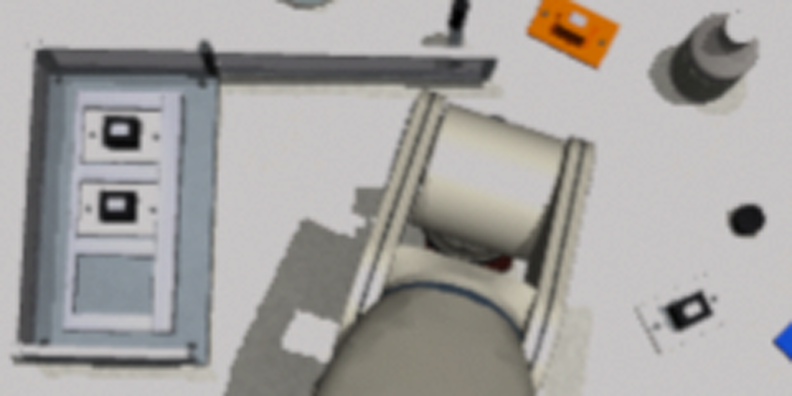

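Carriers A and B sit flat in nests 0 and 1, with blocks at (122,132) and (118,206) in the crop. C has not moved: (427.7,244.0) as before. I'll go to C.

>>> arm_command(rows=[0,0,0,-0.5,-0.07,0,0,0,0,0,-0.97,-0.139,0,0,0,0,0,-0.97,-0.139,0,0])

```text
t: 30.2
ee_pos: [476.6, -216.8, 184.7]
orientation: [2.23, 2.211, 0.0]
ft_force: [0.2, -0.3, 0.4]
width: 43.9
grasp_force: 0.0
```

>>> arm_command(rows=[0,0,0,-0.5,-0.07,0,0,0,0,0,-0.97,-0.139,0,0,0,0,0,-0.97,-0.139,0,0])

```text
t: 30.5
ee_pos: [465.2, -294.3, 184.8]
orientation: [2.23, 2.211, 0.0]
ft_force: [0.3, 0.5, 0.8]
width: 43.9
grasp_force: 0.0
```

>>> arm_command(rows=[0,0,0,-0.5,-0.07,0,0,0,0,0,-0.97,-0.139,0,0,0,0,0,-0.97,-0.139,0,0])

```text
t: 30.8
ee_pos: [453.7, -371.9, 184.7]
orientation: [2.23, 2.211, 0.0]
ft_force: [-0.2, 0.8, -1.2]
width: 44.1
grasp_force: 0.0
```

>>> arm_command(rows=[0,0,-0.04,0,0,0,0,0,0,-0.08,0,0,0,0,0,0,-0.12,0,0,0,0,0,0,-0.143,0,0,0,0,0,0,-0.143,0,0,0,0])

```text
t: 31.3
ee_pos: [453.6, -368.0, 184.4]
orientation: [-1.677, -2.655, -0.001]
ft_force: [-0.4, -0.4, -1.2]
width: 43.7
grasp_force: 0.0
```

Run:
```python
from st import *
print(to([452.2,-372,35]))
```

```text
t 31.3 P [ 453.6 -368.   184.4] F [-0.4 -0.4 -1.2] w 43.7
yaw 115.46 tilt 0.08 roll 0.01
[-0.041, -0.038, 1.868]
```

>>> arm_command(rows=[0,0,0,-0.03,-0.03,0.4,0,0,0,0,-0.041,-0.038,0.9,0,0,0,0,-0.041,-0.038,0.9,0])

```text
t: 31.6
ee_pos: [449.3, -371.0, 108.4]
orientation: [-1.677, -2.646, -0.003]
ft_force: [-1.3, 0.2, -0.5]
width: 43.8
grasp_force: 0.0
```

>>> arm_command(rows=[0,0,0,0,0,0.3,0,0,0,0,0,0,0.6,0,0,0,0,0,0,0.8,0,0,0,0,0,0,0.968,0,0,0,0,0,0,0.968,0])

```text
t: 32.1
ee_pos: [451.0, -374.0, 34.4]
orientation: [-1.679, -2.653, -0.001]
ft_force: [0.2, -0.4, 0.2]
width: 43.9
grasp_force: 0.0
```

>>> arm_command(rows=[0,0,0,0,0,0,-1,0,0,0,0,0,0,-1,0,0,0,0,0,0,-1,0,0,0,0,0,0,-1,0,0,0,0,0,0,-1])

```text
t: 32.6
ee_pos: [451.8, -375.4, 36.3]
orientation: [1.679, 2.653, -0.0]
ft_force: [-0.8, 1.0, 6.0]
width: 25.3
grasp_force: 29.9
```

>>> arm_command(rows=[0,0,0,0,0,-0.2,-1,0,0,0,0,0,-0.5,-1,0,0,0,0,0,-0.9,-1,0,0,0,0,0,-0.9,-1])

```text
t: 33.0
ee_pos: [453.2, -376.7, 111.9]
orientation: [1.676, 2.649, -0.002]
ft_force: [-0.1, 0.2, -1.4]
width: 26.1
grasp_force: 29.9
```

>>> arm_command(rows=[0,0,0,0,0,-0.5,-1,0,0,0,0,0,-0.9,-1,0,0,0,0,0,-0.9,-1])

```text
t: 33.3
ee_pos: [453.0, -376.5, 183.4]
orientation: [1.676, 2.649, -0.002]
ft_force: [-0.4, -0.2, -1.6]
width: 25.9
grasp_force: 29.9
```

>>> arm_command(rows=[0,0,0.04,0,0,0,-1,0,0,0.08,0,0,0,-1,0,0,0.12,0,0,0,-1,0,0,0.143,0,0,0,-1,0,0,0.143,0,0,0,-1])

```text
t: 33.8
ee_pos: [450.5, -374.3, 177.9]
orientation: [-2.228, -2.212, 0.0]
ft_force: [-0.4, -0.4, -0.4]
width: 25.9
grasp_force: 29.9
```

>>> arm_command(rows=[0,0,0,0.5,0.02,0,-1,0,0,0,1,0.03,0,-1,0,0,0,1,0.03,0,-1])

```text
t: 34.1
ee_pos: [452.7, -290.7, 178.0]
orientation: [-2.221, -2.216, 0.0]
ft_force: [0.2, -1.0, -1.3]
width: 25.7
grasp_force: 29.9
```

>>> arm_command(rows=[0,0,0,0.5,0.02,0,-1,0,0,0,1,0.03,0,-1,0,0,0,1,0.03,0,-1])

```text
t: 34.4
ee_pos: [456.1, -211.6, 178.4]
orientation: [-2.222, -2.217, 0.001]
ft_force: [-1.1, -0.2, -1.7]
width: 25.9
grasp_force: 29.9
```

>>> arm_command(rows=[0,0,0,0.5,0.02,0,-1,0,0,0,1,0.03,0,-1,0,0,0,1,0.03,0,-1])

```text
t: 34.7
ee_pos: [459.6, -132.5, 178.8]
orientation: [-2.223, -2.218, 0.001]
ft_force: [0.1, -0.3, -1.5]
width: 26.2
grasp_force: 29.9
```

>>> arm_command(rows=[0,0,0,0.5,0.02,0,-1,0,0,0,1,0.03,0,-1,0,0,0,1,0.03,0,-1])

```text
t: 35.0
ee_pos: [463.2, -53.0, 179.0]
orientation: [-2.224, -2.218, -0.0]
ft_force: [0.1, 0.1, -1.1]
width: 25.9
grasp_force: 29.9
```

>>> arm_command(rows=[0,0,0,0.5,0.02,0,-1,0,0,0,1,0.03,0,-1,0,0,0,1,0.03,0,-1,0,0,0,1,0.03,0,-1])

```text
t: 35.4
ee_pos: [466.5, 24.5, 179.1]
orientation: [2.226, 2.216, -0.0]
ft_force: [-0.8, -0.9, -0.4]
width: 25.7
grasp_force: 29.9
```

```bash
python3 dot.py pics/d3.png 37 72
```

```text
t 35.4 P [466.5  24.5 179.1] F [-0.8 -0.9 -0.4] w 25.7
yaw 89.75 tilt -0.03 roll 0.01
origin 304 196 pred [320.  208.2]
28 [320.5 207.8]
30 [320.  208.2]
31 [319.7 208.4]
32 [319.5 208.6]
[1.77, 0.024, -0.001]
```

Run:
```python
import cv2,numpy as np
g=cv2.imread("pics/d3.png",0);print(cv2.resize(g,(33,25),interpolation=cv2.INTER_AREA)[5:21,6:24])
```

```text
[[255 255 255 255 255 255 254 241 210 164 102  44   6   8  14   7  17   9]
 [255 255 255 255 255 252 233 205 174 144  97  49  13  13   7   7  11   8]
 [255 255 255 255 251 228 200 182 169 150 108  60  24  10   7   2   9   7]
 [255 255 255 250 229 198 179 174 174 166 138 102  64  35  18   6   9   3]
 [255 255 247 224 196 180 175 174 176 177 169 149 124  87  51  23  12   6]
 [255 244 212 189 179 174 176 177 176 178 179 175 165 139 101  69  36  21]
 [255 233 188 166 167 172 176 179 177 173 170 174 176 171 150 123  87  63]
 [255 244 208 176 163 166 171 178 175 158 147 160 173 176 173 161 140 123]
 [255 255 248 221 188 169 165 169 168 145 130 151 171 174 177 175 171 169]
 [255 255 255 253 236 207 177 164 161 151 149 164 174 178 176 179 180 179]
 [255 255 255 255 255 248 219 182 161 159 164 172 177 178 176 177 178 175]
 [255 255 255 255 255 255 251 227 193 168 164 169 176 177 178 176 173 167]
 [255 255 255 255 255 255 255 254 239 212 181 168 169 172 175 173 167 165]
 [255 255 255 255 255 255 255 255 255 251 227 194 173 165 167 167 171 193]
 [255 255 255 255 255 255 255 255 255 255 253 238 212 182 167 177 204 237]
 [255 255 255 255 255 255 255 255 255 255 255 255 251 226 202 214 241 253]]
```

>>> arm_command(rows=[0,0,0,0.42,0,0,-1,0,0,0,0.877,0.012,0,-1,0,0,0,0.877,0.012,0,-1])

```text
t: 35.75
ee_pos: [468.3, 96.1, 179.4]
orientation: [2.228, 2.215, 0.002]
ft_force: [-0.4, -0.4, -1.0]
width: 25.8
grasp_force: 29.9
```

>>> arm_command(rows=[0,0,0,0.42,0,0,-1,0,0,0,0.877,0.012,0,-1,0,0,0,0.877,0.012,0,-1])

```text
t: 36.05
ee_pos: [470.1, 166.3, 179.4]
orientation: [2.227, 2.215, 0.002]
ft_force: [0.3, 0.5, -1.6]
width: 25.8
grasp_force: 29.9
```

>>> arm_command(rows=[0,0,0,0,0,0.3,-1,0,0,0,0,0,0.6,-1,0,0,0,0,0,0.87,-1,0,0,0,0,0,0.87,-1])

```text
t: 36.45
ee_pos: [467.4, 162.7, 107.4]
orientation: [-2.229, -2.211, 0.008]
ft_force: [-0.1, 0.6, -1.1]
width: 25.9
grasp_force: 29.9
```

>>> arm_command(rows=[0,0.04,0,0,0,0,-1,0,0.08,0,0,0,0,-1,0,0.111,0,0,0,0,-1,0,0.111,0,0,0,0,-1,0,0.111,0,0,0,0,-1])

```text
t: 36.95
ee_pos: [469.5, 163.7, 110.2]
orientation: [-2.044, -2.024, -0.357]
ft_force: [0.5, 0.1, -0.7]
width: 25.9
grasp_force: 29.9
```

Run:
```python
from st import *
th=np.degrees(np.arcsin(R[2,0]))
for f in[(-27,35,th),(-27,22,th),(-40.5,21,th)]:p=tcp(*f,72,-1.3,36.5);print(f,p.round(1),to(p))
```

```text
t 37.0 P [469.5 163.7 110.2] F [ 0.5  0.1 -0.7] w 25.9
yaw 89.44 tilt 19.83 roll -0.0
(-27, 35, np.float64(19.831987606275625)) [469.  165.5  82.5] [-0.096, -0.007, 0.334]
(-27, 22, np.float64(19.831987606275625)) [469.  165.5  69.5] [-0.151, -0.007, 0.487]
(-40.5, 21, np.float64(19.831987606275625)) [468.9 152.   68.5] [-0.314, -0.006, 0.441]
```

>>> arm_command(rows=[0,0,0,-0.05,-0.005,0.17,-1,0,0,0,-0.09,-0.006,0.32,-1,0,0,0,-0.12,-0.006,0.4,-1,0,0,0,-0.151,-0.006,0.485,-1,0,0,0,-0.151,-0.006,0.485,-1])

```text
t: 37.45
ee_pos: [467.6, 167.5, 67.9]
orientation: [-2.038, -2.025, -0.356]
ft_force: [0.4, -0.3, -1.2]
width: 26.0
grasp_force: 29.9
```

>>> arm_command(rows=[0,0,0,-0.04,0,-0.01,-1,0,0,0,-0.08,0,-0.022,-1,0,0,0,-0.12,0,-0.034,-1,0,0,0,-0.165,0,-0.046,-1,0,0,0,-0.165,0,-0.046,-1])

```text
t: 37.95
ee_pos: [468.5, 153.0, 68.2]
orientation: [-2.04, -2.025, -0.36]
ft_force: [-0.3, 0.6, -1.1]
width: 25.6
grasp_force: 29.9
```

Run:
```python
from st import *
th=np.degrees(np.arcsin(R[2,0]))
for f in[(-40.5,21,th),(-40.5,21,14),(-40.5,21,8),(-40.5,20.5,1),(-40,20,0)]:p=tcp(*f,72,-1.3,36.5);print(f,p.round(1),to(p),((f[2]-th)/180).round(3))
```

```text
t 38.0 P [468.5 153.   68.2] F [-0.3  0.6 -1.1] w 25.6
yaw 89.57 tilt 19.98 roll 0.02
(-40.5, 21, np.float64(19.97892930852618)) [468.9 151.9  68.5] [-0.012, 0.005, -0.008] 0.0
(-40.5, 21, 14) [468.9 156.7  65.8] [0.033, 0.005, 0.045] -0.033
(-40.5, 21, 8) [469.  161.2  62.5] [0.072, 0.005, 0.102] -0.067
(-40.5, 20.5, 1) [469.  166.1  57.7] [0.108, 0.005, 0.18] -0.105
(-40, 20, 0) [469.  167.2  56.5] [0.117, 0.005, 0.199] -0.111
```

>>> arm_command(rows=[0,-0.015,0,0.01,0.003,0.02,-1,0,-0.033,0,0.033,0.005,0.045,-1,0,-0.05,0,0.053,0.005,0.075,-1,0,-0.067,0,0.072,0.005,0.102,-1,0,-0.067,0,0.072,0.005,0.102,-1])

```text
t: 38.45
ee_pos: [469.0, 162.8, 62.6]
orientation: [-2.156, -2.145, -0.15]
ft_force: [-0.5, 0.1, -0.2]
width: 25.9
grasp_force: 29.9
```

>>> arm_command(rows=[0,-0.011,0,0.015,0,0.021,-1,0,-0.022,0,0.03,0,0.042,-1,0,-0.033,0,0.045,0,0.062,-1,0,-0.044,0,0.06,0,0.081,-1,0,-0.044,0,0.06,0,0.081,-1])

```text
t: 38.95
ee_pos: [468.6, 167.8, 56.5]
orientation: [-2.227, -2.214, -0.0]
ft_force: [-0.9, -0.7, -1.0]
width: 25.8
grasp_force: 29.9
```

>>> arm_command(rows=[0,0,0,0,0,0,0,0,0,0,0,0,0,0,0,0,0,0,0,0,0])

```text
t: 39.25
ee_pos: [468.9, 167.0, 56.7]
orientation: [-2.229, -2.213, -0.001]
ft_force: [0.5, 0.2, -0.4]
width: 43.2
grasp_force: 0.0
```

>>> arm_command(rows=[0,0,0,0,0,-0.1,0,0,0,0,0,0,-0.3,0,0,0,0,0,0,-0.6,0,0,0,0,0,0,-1,0])

```text
t: 39.65
ee_pos: [468.0, 167.0, 137.1]
orientation: [-2.228, -2.213, 0.003]
ft_force: [0.6, 0.5, 0.3]
width: 44.3
grasp_force: 0.0
```

>>> arm_command(rows=[0,0,0,0,0,-0.3,0,0,0,0,0,0,-0.6,0,0,0,0,0,0,-0.6,0])

```text
t: 39.95
ee_pos: [470.7, 168.0, 188.1]
orientation: [2.227, 2.212, 0.009]
ft_force: [1.3, -0.1, -0.4]
width: 43.8
grasp_force: 0.0
```

>>> arm_command(rows=[0,0,0,-0.4,0.5,0,0,0,0,0,-0.8,0.9,0,0,0,0,0,-0.8,0.9,0,0])

```text
t: 40.25
ee_pos: [543.8, 100.1, 184.6]
orientation: [2.231, 2.209, 0.003]
ft_force: [0.1, 0.4, 1.0]
width: 43.9
grasp_force: 0.0
```

>>> arm_command(rows=[0,0,0,-0.5,0.5,0,0,0,0,0,-0.95,0.9,0,0,0,0,0,-0.95,0.9,0,0])

```text
t: 40.55
ee_pos: [614.5, 23.2, 184.1]
orientation: [2.231, 2.209, 0.001]
ft_force: [-0.6, 0.6, 0.2]
width: 44.0
grasp_force: 0.0
```

>>> arm_command(rows=[0,0,0,-0.5,0.5,0,0,0,0,0,-1,0.9,0,0,0,0,0,-1,0.9,0,0])

```text
t: 40.85
ee_pos: [685.2, -57.0, 184.0]
orientation: [2.231, 2.21, 0.001]
ft_force: [0.7, -0.8, 1.0]
width: 43.8
grasp_force: 0.0
```

>>> arm_command(rows=[0,0,0,-0.5,0.2,0,0,0,0,0,-1,0.38,0,0,0,0,0,-1,0.38,0,0])

```text
t: 41.15
ee_pos: [713.2, -137.5, 183.7]
orientation: [2.233, 2.21, -0.001]
ft_force: [0.5, -0.2, -0.4]
width: 43.9
grasp_force: 0.0
```

Run:
```python
from st import *
o=[]
for n,(u,v,w,h,s) in{"side":(215,165,125,110,3.2),"top":(215,140,110,130,2.7)}.items():
    im,d=ctrl.get_image(n);np.savez(f"pics/{n}5.npz",im=im,d=d)
    o.append(cv2.resize(cv2.convertScaleAbs(im[v:v+h,u:u+w,::-1],alpha=1.4),(400,int(h*400/w)),interpolation=cv2.INTER_CUBIC))
H=max(x.shape[0] for x in o);cv2.imwrite("pics/v5.png",np.hstack([cv2.copyMakeBorder(x,0,H-x.shape[0],0,0,0) for x in o]))
```

```text
t 41.1 P [ 713.2 -137.5  183.7] F [ 0.5 -0.2 -0.4] w 43.9
yaw 89.42 tilt -0.03 roll -0.01
```

View pics/v5.png

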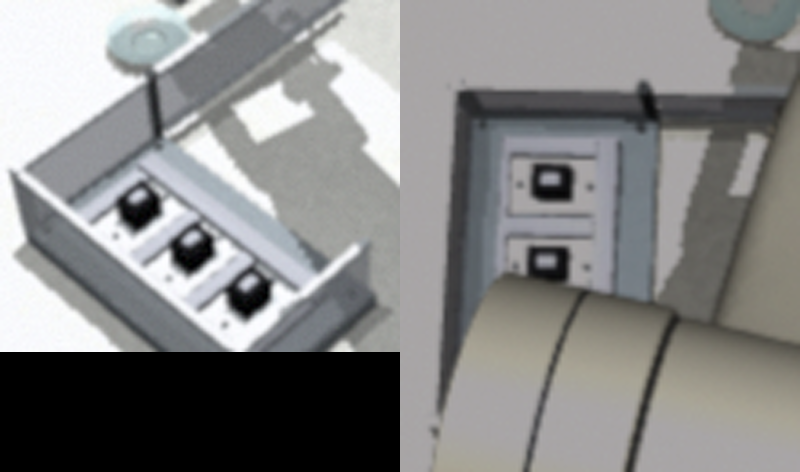

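All three carriers lie flat in their nests, with blocks at (138,207), (192,250) and (248,293) in the side part of the picture. Next I'll turn the tool back to yaw 180°, take the handle and check the seating numerically.

>>> arm_command(rows=[0,0,-0.04,0,0,0,0,0,0,-0.08,0,0,0,0,0,0,-0.12,0,0,0,0,0,0,-0.16,0,0,0,0,0,0,-0.2,0,0,0,0])

```text
t: 41.75
ee_pos: [712.0, -131.6, 184.2]
orientation: [-1.425, -2.798, -0.0]
ft_force: [-0.1, -0.2, -1.1]
width: 43.7
grasp_force: 0.0
```

>>> arm_command(rows=[0,0,-0.04,0,0,0,0,0,0,-0.08,0,0,0,0,0,0,-0.12,0,0,0,0,0,0,-0.16,0,0,0,0,0,0,-0.2,0,0,0,0])

```text
t: 42.25
ee_pos: [712.0, -131.6, 184.2]
orientation: [-0.491, -3.101, -0.001]
ft_force: [0.0, 0.1, -0.0]
width: 43.8
grasp_force: 0.0
```

>>> arm_command(rows=[0,0,-0.04,0,0,0,0,0,0,-0.08,0,0,0,0,0,0,-0.103,0,0,0,0,0,0,-0.103,0,0,0,0,0,0,-0.103,0,0,0,0])

```text
t: 42.75
ee_pos: [712.5, -132.6, 184.4]
orientation: [0.003, -3.141, -0.001]
ft_force: [0.4, 0.0, -0.1]
width: 44.1
grasp_force: 0.0
```

Run:
```python
from st import *
print(to([722.5,-149.6,107]))
g=np.load("pics/side5.npz")["im"].max(2)
for y in(-72,0,72):
    q=proj("side",[nest(0,y,55)])[0]+BIAS["side"];u,v=q.round().astype(int)
    c=g[v-5:v+6,u-6:u+7].astype(float)
    w=np.clip(c-60,0,None);w[(np.mgrid[-5:6,-6:7]**2).sum(0)>16]=0
    Y,X=np.mgrid[v-5:v+6,u-6:u+7];print(y,q.round(1),(w*X).sum()/w.sum(),(w*Y).sum()/w.sum())
```

```text
t 42.8 P [ 712.5 -132.6  184.4] F [ 0.4  0.  -0.1] w 44.1
yaw -179.89 tilt 0.05 roll 0.03
[-0.125, -0.213, 0.968]
-72 [257.3 225.1] 256.8449697636064 224.7702034084662
0 [274.1 238.3] 273.83995703544576 238.08861439312568
72 [291.8 252.1] 291.9045592705167 252.42674772036474
```

Coupons are within 0.6 px (about 1.5 mm) of the nest predictions. I'll take the handle.

>>> arm_command(rows=[0,0,0,-0.125,-0.213,0,0,0,0,0,-0.125,-0.213,0.15,0,0,0,0,-0.125,-0.213,0.15,0])

```text
t: 43.05
ee_pos: [721.7, -150.5, 170.1]
orientation: [0.002, -3.138, -0.002]
ft_force: [0.4, -1.0, -0.2]
width: 44.0
grasp_force: 0.0
```

>>> arm_command(rows=[0,0,0,0,0,0.3,0,0,0,0,0,0,0.6,0,0,0,0,0,0,0.8,0,0,0,0,0,0,0.8,0])

```text
t: 43.45
ee_pos: [720.9, -150.2, 105.3]
orientation: [0.004, -3.136, -0.002]
ft_force: [-1.3, -0.9, -0.3]
width: 44.2
grasp_force: 0.0
```

>>> arm_command(rows=[0,0,0,0,0,0,-1,0,0,0,0,0,0,-1,0,0,0,0,0,0,-1,0,0,0,0,0,0,-1,0,0,0,0,0,0,-1])

```text
t: 43.95
ee_pos: [723.5, -149.9, 109.8]
orientation: [-0.004, 3.141, 0.003]
ft_force: [-1.3, 6.0, 3.5]
width: 15.3
grasp_force: 30.0
```

>>> arm_command(rows=[0,0,0.025,0.232,-0.033,0,-1,0,0,0.05,0.466,-0.048,0,-1,0,0,0.075,0.7,-0.044,0,-1,0,0,0.1,0.934,-0.022,0,-1])

```text
t: 44.35
ee_pos: [648.8, -151.9, 109.8]
orientation: [0.493, 3.101, 0.003]
ft_force: [2.1, 8.9, 1.8]
width: 15.3
grasp_force: 30.0
```

>>> arm_command(rows=[0,0,0.025,0.232,-0.033,0,-1,0,0,0.05,0.466,-0.048,0,-1,0,0,0.075,0.7,-0.044,0,-1,0,0,0.1,0.934,-0.022,0,-1])

```text
t: 44.75
ee_pos: [577.7, -131.0, 109.8]
orientation: [0.972, 2.984, 0.003]
ft_force: [4.3, 9.2, -0.5]
width: 15.4
grasp_force: 30.0
```

>>> arm_command(rows=[0,0,0.025,0.232,-0.033,0,-1,0,0,0.05,0.466,-0.048,0,-1,0,0,0.075,0.7,-0.044,0,-1,0,0,0.1,0.934,-0.022,0,-1])

```text
t: 45.15
ee_pos: [516.3, -89.2, 109.8]
orientation: [1.426, 2.795, 0.003]
ft_force: [5.2, 3.9, -1.5]
width: 15.6
grasp_force: 30.0
```

>>> arm_command(rows=[0,0,0.025,0.232,-0.033,0,-1,0,0,0.05,0.466,-0.048,0,-1,0,0,0.075,0.7,-0.044,0,-1,0,0,0.1,0.934,-0.022,0,-1,0,0,0.1,0.934,-0.022,0,-1])

```text
t: 45.65
ee_pos: [469.8, -29.1, 109.7]
orientation: [1.843, 2.542, 0.002]
ft_force: [-0.9, 0.5, 4.0]
width: 15.4
grasp_force: 30.0
```

>>> arm_command(rows=[0,0,0.025,0.232,-0.033,0,-1,0,0,0.05,0.466,-0.048,0,-1,0,0,0.075,0.7,-0.044,0,-1,0,0,0.09,0.83,-0.03,0,-1,0,0,0.1,0.92,-0.022,0,-1])

```text
t: 46.15
ee_pos: [445.1, 39.3, 109.7]
orientation: [2.218, 2.224, 0.0]
ft_force: [-4.3, -0.9, 11.2]
width: 15.2
grasp_force: 30.0
```

>>> arm_command(rows=[0,0,0,0,0,0,-1,0,0,0,0,0,0,-1])

```text
t: 46.35
ee_pos: [445.2, 39.0, 109.6]
orientation: [2.217, 2.226, -0.0]
ft_force: [-3.7, 0.3, 12.1]
width: 15.5
grasp_force: 30.0
```

>>> arm_command(rows=[0,0,0,0.03,0,0,-1,0,0,0,0.05,0,0,-1,0,0,0,0.05,0,0,-1])

```text
t: 46.65
ee_pos: [444.7, 42.1, 109.6]
orientation: [2.216, 2.226, -0.003]
ft_force: [-6.1, -6.1, 14.8]
width: 15.9
grasp_force: 30.0
```

>>> arm_command(rows=[0,0,0,0.015,0,0,-1,0,0,0,0.03,0,0,-1,0,0,0,0.03,0,0,-1])

```text
t: 46.95
ee_pos: [444.7, 42.5, 109.6]
orientation: [2.213, 2.227, -0.006]
ft_force: [-5.5, -23.4, 16.3]
width: 15.1
grasp_force: 30.0
```

The gate is against its stop: the force rises and y = 42.5, as at the start. I'll relax, release and lift away.

>>> arm_command(rows=[0,0,0,-0.015,0,0,-1,0,0,0,-0.02,0,0,-1])

```text
t: 47.15
ee_pos: [444.7, 42.2, 109.6]
orientation: [2.216, 2.226, -0.003]
ft_force: [-6.2, -8.2, 14.4]
width: 15.5
grasp_force: 30.0
```

>>> arm_command(rows=[0,0,0,0,0,0,0,0,0,0,0,0,0,0,0,0,0,0,0,0,0,0,0,0,0,0,0,0])

```text
t: 47.55
ee_pos: [445.3, 43.9, 108.6]
orientation: [2.218, 2.225, 0.0]
ft_force: [0.4, 0.0, 0.3]
width: 42.7
grasp_force: 0.0
```

>>> arm_command(rows=[0,0,0,0,0,-0.3,0,0,0,0,0,0,-0.7,0,0,0,0,0,0,-1,0,0,0,0,0,0,-1,0])

```text
t: 47.95
ee_pos: [447.2, 44.1, 191.3]
orientation: [2.215, 2.222, 0.007]
ft_force: [-0.3, 0.1, -1.0]
width: 43.9
grasp_force: 0.0
```

>>> arm_command(rows=[0,0,0,-0.5,-0.1,0,0,0,0,0,-1,-0.2,0,0,0,0,0,-1,-0.2,0,0])

```text
t: 48.25
ee_pos: [427.9, -38.9, 187.7]
orientation: [-2.221, -2.22, 0.002]
ft_force: [0.3, 1.1, -0.4]
width: 44.2
grasp_force: 0.0
```

>>> arm_command(rows=[0,0,0,-0.5,-0.1,0,0,0,0,0,-1,-0.2,0,0,0,0,0,-1,-0.2,0,0])

```text
t: 48.55
ee_pos: [412.9, -118.7, 187.9]
orientation: [-2.222, -2.22, 0.001]
ft_force: [-0.3, 0.5, 0.6]
width: 43.8
grasp_force: 0.0
```

>>> arm_command(rows=[0,0,0,-0.5,-0.1,0,0,0,0,0,-1,-0.2,0,0,0,0,0,-1,-0.2,0,0,0,0,0,-1,-0.2,0,0,0,0,0,-1,-0.2,0,0])

```text
t: 49.05
ee_pos: [397.7, -195.0, 188.1]
orientation: [-2.217, -2.224, 0.0]
ft_force: [-0.3, -0.6, 0.2]
width: 43.9
grasp_force: 0.0
```

Run:
```python
from st import *
o=[]
for n,(u,v,w,h) in{"side":(215,165,130,120),"top":(215,145,110,125)}.items():
    im,d=ctrl.get_image(n);np.savez(f"pics/{n}6.npz",im=im,d=d)
    o.append(cv2.resize(cv2.convertScaleAbs(im[v:v+h,u:u+w,::-1],alpha=1.4),(400,int(h*400/w)),interpolation=cv2.INTER_CUBIC))
H=max(x.shape[0] for x in o);cv2.imwrite("pics/v6.png",np.hstack([cv2.copyMakeBorder(x,0,H-x.shape[0],0,0,0) for x in o]))
```

```text
t 49.0 P [ 397.7 -195.   188.1] F [-0.3 -0.6  0.2] w 43.9
yaw 90.2 tilt 0.05 roll -0.05
```

View pics/v6.png

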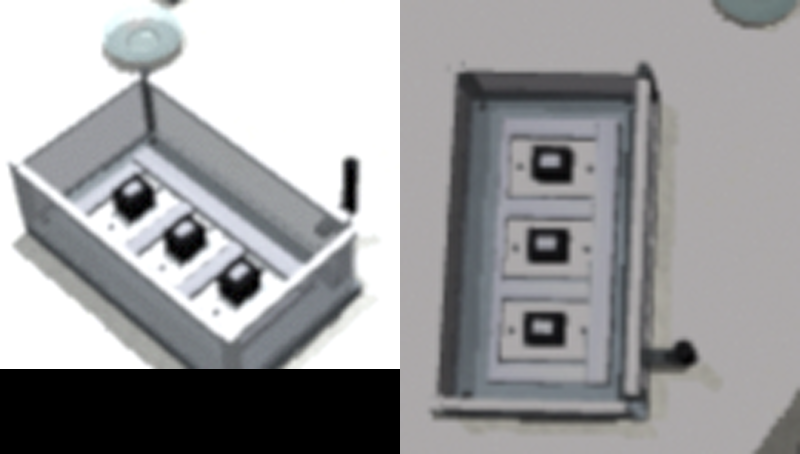

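The final picture shows all three carriers seated, with blocks at (552,163), (547,246) and (545,327) in the top part. The gate is shut, its handle is at (684,352), and the arm is clear.

```bash
python3 -c "
from workcell import ctrl
print(ctrl.close_job())"
```

```text
the job is handed in; nothing more can be done
None
```

The job is handed in at about 49 s of the 210 s: all three carriers lie flat in their own nests under the lip, the gate is shut against its stop, and I left the bystanders and the blue and orange look-alikes alone; no verdict came back.

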